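# Stow the comparator's fixture brackets and stage brush

### The arm

A 6-joint arm with a two-finger parallel gripper is mounted at the origin on the work surface. World frame = base frame: x ahead of the robot, y to its left, z up, the work surface at z = 0. Lengths are in m, angles in rad, forces in N, time in s.
With the tool pointing down it reaches from about 0.275 to 0.725 m from the base axis. Payload 5.6 kg.
Tool frame: the origin (TCP) lies at the very end of the fingers, on their centre line; the grasp point (between the pads) lies 19 mm behind it; z points along the fingers, y is the line along which they close (so a half turn about z gives the same grasp; the last joint's range is limited). The gripper opens to 85 mm and grips with 20 to 120 N. Pads are 22 mm wide; open, the fingers measure 114 mm over their backs; the gripper's body (76 mm by 85 mm) begins 54 mm behind the grasp point. The pads swing forward as they close: fully open they stand 13 mm farther back than shut.
Start: joints at [-1.052, 0.255, 0.108, 0, -1.424, -0.285], TCP at [0.127, -0.535, 0.2] pointing down, gripper open.
Joint ranges: [-2.95, 2.95], [-1.21, 1.97], [-1.09, 1.5], [-2.87, 1.71], [-2.94, -0.07], [-3.05, 3.05]. Speed limits (rad/s): [2.57, 2.57, 3.14, 3.14, 3.14, 3.14].

### API

Orientations are given as a unit quaternion [x, y, z, w].
In Python, from bench import bot gives the robot as it stands.
- The arm moves only by the tool move_arm, never from a script. Its argument "motion" is a list of rows, each a list of 7 numbers: the shift along the world's x, y, z in m, then the turn, a rotation vector about the world's x, y, z in rad, then the finger opening in m, from 0 to 0.0854. A call has 1 to 10 rows; each row shifts and turns the commanded pose from where the row before left it; what a row does not reach is not made up. A row lasts 1/10 s, in which the tool goes at most 50 mm and 8.59 degrees, less where a joint would pass 70% of its speed; a pose out of reach is approached as far as the arm can. A call with a gripper value outside its range is refused whole. The fingers move at their own pace and stop on an object; "grip_force" is the grip in N (left out, the last holds). Time passes only in rows, so rows that do not move let the fingers close. It gives the time, the measured TCP pose, the force, the opening and the grip force at its end, in the units of the state.
- bot.get_state(): the state, without advancing time (a new reading comes with each control period).
- bot.get_image(name): name is "side" or "top" or "wrist"; returns a dict with "color" (400x640x3 uint8, blue, green, red), "z_map" (400x640 float32, m along the optical axis (not along the pixel's ray), 0 where there is no reading), "K" (3x3 intrinsics, pixels), "dist_coeffs" ([k1, k2, p1, p2, k3] as OpenCV has them; the pictures are not rectified), "extrinsics" (4x4, takes a point from camera to world coordinates). Camera axes: x right, y down, z forward; pixel columns grow to the right and rows downward; lengths in m; the calibration is good to about 2 mm. A picture is of the moment at which its call begins.
- bot.finish_job(): hands the job in; it is judged then, once.
The state is a dict: "t": time; "q": joint angles; "dq": joint speeds; "tau": joint torques, N m; "ee_pos": TCP position; "orientation": TCP orientation; "wrist_force": force on the tool from outside, world axes, zero at the start; "moment": the same for the moment, N m; "gripper_width": finger opening in m; "finger_force": force on a finger pad.
Only numpy, scipy, OpenCV 4.12 (cv2) and the standard library are available. Lean on these libraries where they do the work, as an engineer would, in place of code of your own. Each camera call takes 0.05 s, during which the arm holds its last target. There are 200 camera calls.

### The job

Tidy up after the inspection: pull the riser's tray out to its stop, lay every green bracket on the bench flat in a bracket compartment of its own (lug up), and take the stage brush out of its leaning holder and lay it flat in the long crosswise compartment by the handle. When all of them are in, push the tray fully home under the riser, everything still lying in its place. Leave the mug and the V-block where they are.

Things in the scene. Friction and masses are not known exactly. Their poses are not given: they have to be found in the camera images.
- riser: Fixed dark surface plate on a blue frame, 250 deep (x) x 340 wide (y) x 75 mm high, hollow underneath (55 mm high opening towards the robot). Origin: bench level, middle of its front edge; x points into the riser, away from the robot; z up. Instruments stand on its rear half, nearest 130 mm behind the front edge, up to 150 mm above the bench. The shallow grey tray (150 mm long, 244 mm wide, blue felt) slides out of it towards the robot, along -x of the riser
- tray (a joint): how far the tray is pulled out, m: 0 fully home under the riser, 0.18 at the outer stop. Slides with about 1.5 N of friction and stays where it is left; no spring
- tray_grip (a point): point on the tray's red upright handle tab, 12 thick (x) x 50 wide (y) mm, rising to 50 mm above the bench; the point is 35 mm above the bench, 65 mm in front of the tray's front rim (which is level with the riser's front edge when home), on the tray's middle line; axes as the riser's. Can be pinched from above across its thickness, or pushed
- slot1 (a point): Compartment 1 of 5: point on the felt floor (6 mm above the bench) at the centre of one bracket compartment, moving with the tray; x along the compartment's 104 mm length (same direction as the riser's x), y across its 44 mm width, z up. Compartment walls are 4 mm thick and stand 7 mm above the felt. The five compartments lie side by side, 48 mm apart along y; any bracket may use any of them, one in each
- slot2 (a point): Compartment 2 of 5: point on the felt floor (6 mm above the bench) at the centre of one bracket compartment, moving with the tray; x along the compartment's 104 mm length (same direction as the riser's x), y across its 44 mm width, z up. Compartment walls are 4 mm thick and stand 7 mm above the felt. The five compartments lie side by side, 48 mm apart along y; any bracket may use any of them, one in each
- slot3 (a point): Compartment 3 of 5: point on the felt floor (6 mm above the bench) at the centre of one bracket compartment, moving with the tray; x along the compartment's 104 mm length (same direction as the riser's x), y across its 44 mm width, z up. Compartment walls are 4 mm thick and stand 7 mm above the felt. The five compartments lie side by side, 48 mm apart along y; any bracket may use any of them, one in each
- slot4 (a point): Compartment 4 of 5: point on the felt floor (6 mm above the bench) at the centre of one bracket compartment, moving with the tray; x along the compartment's 104 mm length (same direction as the riser's x), y across its 44 mm width, z up. Compartment walls are 4 mm thick and stand 7 mm above the felt. The five compartments lie side by side, 48 mm apart along y; any bracket may use any of them, one in each
- slot5 (a point): Compartment 5 of 5: point on the felt floor (6 mm above the bench) at the centre of one bracket compartment, moving with the tray; x along the compartment's 104 mm length (same direction as the riser's x), y across its 44 mm width, z up. Compartment walls are 4 mm thick and stand 7 mm above the felt. The five compartments lie side by side, 48 mm apart along y; any bracket may use any of them, one in each
- brush_slot (a point): point on the felt floor (6 mm above the bench) at the centre of the brush compartment, the one nearest the handle, moving with the tray: it runs crosswise, 236 mm long along y and 34 mm wide along x (axes as the riser's); walls 7 mm above the felt
- bracketA_c (a point): Loose green-painted flat bracket A (140 g, may be absent): plate 96 long (x) x 36 wide (y) x 6 mm thick with an upright lug in its middle, 12 mm thick (x), 24 mm wide (y), its top 34 mm above the plate's underside. Point: bracket centre, 17 mm above its underside, inside the lug; x along the plate, z up out of the lug
- bracketB_c (a point): Loose green-painted flat bracket B (140 g, may be absent): plate 96 long (x) x 36 wide (y) x 6 mm thick with an upright lug in its middle, 12 mm thick (x), 24 mm wide (y), its top 34 mm above the plate's underside. Point: bracket centre, 17 mm above its underside, inside the lug; x along the plate, z up out of the lug
- bracketC_c (a point): Loose green-painted flat bracket C (140 g, may be absent): plate 96 long (x) x 36 wide (y) x 6 mm thick with an upright lug in its middle, 12 mm thick (x), 24 mm wide (y), its top 34 mm above the plate's underside. Point: bracket centre, 17 mm above its underside, inside the lug; x along the plate, z up out of the lug
- bracketD_c (a point): Loose green-painted flat bracket D (140 g, may be absent): plate 96 long (x) x 36 wide (y) x 6 mm thick with an upright lug in its middle, 12 mm thick (x), 24 mm wide (y), its top 34 mm above the plate's underside. Point: bracket centre, 17 mm above its underside, inside the lug; x along the plate, z up out of the lug
- bracketE_c (a point): Loose green-painted flat bracket E (140 g, may be absent): plate 96 long (x) x 36 wide (y) x 6 mm thick with an upright lug in its middle, 12 mm thick (x), 24 mm wide (y), its top 34 mm above the plate's underside. Point: bracket centre, 17 mm above its underside, inside the lug; x along the plate, z up out of the lug
- brush_c (a point): Stage brush (60 g): 165 mm long straight stick of square 22 x 22 mm section, wooden handle 105 mm, then steel ferrule and white head (24 mm across). Point: middle of its length, on its axis; z runs along the brush from the handle's end to the white head. At the start it stands in the holder, handle down, and its middle is about 30 mm out of the mouth
- holder: Fixed brush holder: grey square sleeve (35 mm outside, 27 mm inside, 54 mm deep) on a black 110 x 80 mm foot; the sleeve and brush lean 35 degrees from upright towards the holder's +x. Origin: bench level; the sleeve's inner floor is 35 mm behind (-x) and 30 mm above the origin. Mouth rim about 85 mm above the bench
- mug: Bystander, leave alone: blue mug, radius 40, height 90 mm, origin under its centre
- vblock: Bystander, leave alone: steel V-block 60 x 50 x 45 mm, origin under its centre

How it is judged:
On the way, in this order (a step that is already met when the one before it is completed fails the run):
1. the tray has been pulled out to its stop (0.172 m or more) (value of joint tray above 0.172 m), for 0.2 s.
2. with the tray still out (more than 0.12 m), every bracket lies in a compartment and the brush lies in its own (x of brush_c in the frame of brush_slot between -0.009 and 0.009 m and y of brush_c in the frame of brush_slot between -0.037 and 0.037 m and z of brush_c in the frame of brush_slot between 0.005 and 0.0165 m and angle between the z axis of brush_c and the y axis of brush_slot, either way round below 0.09 rad and linear speed of each of brush, bracketA, bracketB, bracketC, bracketD, bracketE below 0.03 m/s and x of bracketA_c in the frame of slot1 between -0.007 and 0.007 m and z of bracketA_c in the frame of slot1 between 0.012 and 0.0205 m and (y of bracketA_c in the frame of slot1 between -0.007 and 0.007 m or y of bracketA_c in the frame of slot2 between -0.007 and 0.007 m or y of bracketA_c in the frame of slot3 between -0.007 and 0.007 m or y of bracketA_c in the frame of slot4 between -0.007 and 0.007 m or y of bracketA_c in the frame of slot5 between -0.007 and 0.007 m) and angle between each of bracketA_c, bracketB_c, bracketC_c, bracketD_c, bracketE_c's own z axis and vertical below 0.06 rad and x of bracketB_c in the frame of slot1 between -0.007 and 0.007 m and z of bracketB_c in the frame of slot1 between 0.012 and 0.0205 m and (y of bracketB_c in the frame of slot1 between -0.007 and 0.007 m or y of bracketB_c in the frame of slot2 between -0.007 and 0.007 m or y of bracketB_c in the frame of slot3 between -0.007 and 0.007 m or y of bracketB_c in the frame of slot4 between -0.007 and 0.007 m or y of bracketB_c in the frame of slot5 between -0.007 and 0.007 m) and x of bracketC_c in the frame of slot1 between -0.007 and 0.007 m and z of bracketC_c in the frame of slot1 between 0.012 and 0.0205 m and (y of bracketC_c in the frame of slot1 between -0.007 and 0.007 m or y of bracketC_c in the frame of slot2 between -0.007 and 0.007 m or y of bracketC_c in the frame of slot3 between -0.007 and 0.007 m or y of bracketC_c in the frame of slot4 between -0.007 and 0.007 m or y of bracketC_c in the frame of slot5 between -0.007 and 0.007 m) and x of bracketD_c in the frame of slot1 between -0.007 and 0.007 m and z of bracketD_c in the frame of slot1 between 0.012 and 0.0205 m and (y of bracketD_c in the frame of slot1 between -0.007 and 0.007 m or y of bracketD_c in the frame of slot2 between -0.007 and 0.007 m or y of bracketD_c in the frame of slot3 between -0.007 and 0.007 m or y of bracketD_c in the frame of slot4 between -0.007 and 0.007 m or y of bracketD_c in the frame of slot5 between -0.007 and 0.007 m) and x of bracketE_c in the frame of slot1 between -0.007 and 0.007 m and z of bracketE_c in the frame of slot1 between 0.012 and 0.0205 m and (y of bracketE_c in the frame of slot1 between -0.007 and 0.007 m or y of bracketE_c in the frame of slot2 between -0.007 and 0.007 m or y of bracketE_c in the frame of slot3 between -0.007 and 0.007 m or y of bracketE_c in the frame of slot4 between -0.007 and 0.007 m or y of bracketE_c in the frame of slot5 between -0.007 and 0.007 m) and value of joint tray above 0.12 m), for 0.2 s.
At the end, for the whole second after the job is handed in: Tray home (under 0.01 m). Each bracket present flat (tilt under 0.06 rad), lug up, on the felt of a bracket compartment, centre within 7 mm of its centre each way. Brush flat in the crosswise compartment: within 9 mm across, 37 mm along, 0.09 rad. All at rest (x of brush_c in the frame of brush_slot between -0.009 and 0.009 m and y of brush_c in the frame of brush_slot between -0.037 and 0.037 m and z of brush_c in the frame of brush_slot between 0.005 and 0.0165 m and angle between the z axis of brush_c and the y axis of brush_slot, either way round below 0.09 rad and linear speed of each of brush, bracketA, bracketB, bracketC, bracketD, bracketE below 0.03 m/s and x of bracketA_c in the frame of slot1 between -0.007 and 0.007 m and z of bracketA_c in the frame of slot1 between 0.012 and 0.0205 m and (y of bracketA_c in the frame of slot1 between -0.007 and 0.007 m or y of bracketA_c in the frame of slot2 between -0.007 and 0.007 m or y of bracketA_c in the frame of slot3 between -0.007 and 0.007 m or y of bracketA_c in the frame of slot4 between -0.007 and 0.007 m or y of bracketA_c in the frame of slot5 between -0.007 and 0.007 m) and angle between each of bracketA_c, bracketB_c, bracketC_c, bracketD_c, bracketE_c's own z axis and vertical below 0.06 rad and x of bracketB_c in the frame of slot1 between -0.007 and 0.007 m and z of bracketB_c in the frame of slot1 between 0.012 and 0.0205 m and (y of bracketB_c in the frame of slot1 between -0.007 and 0.007 m or y of bracketB_c in the frame of slot2 between -0.007 and 0.007 m or y of bracketB_c in the frame of slot3 between -0.007 and 0.007 m or y of bracketB_c in the frame of slot4 between -0.007 and 0.007 m or y of bracketB_c in the frame of slot5 between -0.007 and 0.007 m) and x of bracketC_c in the frame of slot1 between -0.007 and 0.007 m and z of bracketC_c in the frame of slot1 between 0.012 and 0.0205 m and (y of bracketC_c in the frame of slot1 between -0.007 and 0.007 m or y of bracketC_c in the frame of slot2 between -0.007 and 0.007 m or y of bracketC_c in the frame of slot3 between -0.007 and 0.007 m or y of bracketC_c in the frame of slot4 between -0.007 and 0.007 m or y of bracketC_c in the frame of slot5 between -0.007 and 0.007 m) and x of bracketD_c in the frame of slot1 between -0.007 and 0.007 m and z of bracketD_c in the frame of slot1 between 0.012 and 0.0205 m and (y of bracketD_c in the frame of slot1 between -0.007 and 0.007 m or y of bracketD_c in the frame of slot2 between -0.007 and 0.007 m or y of bracketD_c in the frame of slot3 between -0.007 and 0.007 m or y of bracketD_c in the frame of slot4 between -0.007 and 0.007 m or y of bracketD_c in the frame of slot5 between -0.007 and 0.007 m) and x of bracketE_c in the frame of slot1 between -0.007 and 0.007 m and z of bracketE_c in the frame of slot1 between 0.012 and 0.0205 m and (y of bracketE_c in the frame of slot1 between -0.007 and 0.007 m or y of bracketE_c in the frame of slot2 between -0.007 and 0.007 m or y of bracketE_c in the frame of slot3 between -0.007 and 0.007 m or y of bracketE_c in the frame of slot4 between -0.007 and 0.007 m or y of bracketE_c in the frame of slot5 between -0.007 and 0.007 m) and value of joint tray below 0.01 m); the robot touches nothing.
It fails at once if the mug is shifted by more than 40 mm (distance of mug from where it was at the start of the episode above 0.04 m).
It fails at once if the V-block is shifted by more than 40 mm (distance of vblock from where it was at the start of the episode above 0.04 m).
Of bracketA, bracketB, bracketC, bracketD, bracketE only 3 to 5 are there at a start; the rules pass over those that are not, and their reading is None.
At some moment in a run one of bracketA, bracketB, bracketC, bracketD, bracketE may be knocked a few centimetres aside while the robot is not near it.
Once in a run the grip may slacken for a moment while it holds something.
It also fails if it takes over 210 s, if anything falls off the work surface, if the arm or the gripper's body presses on something with over 40 N, if the wrist force passes 120 N, or if a joint passes its speed limit or range.

## Working session

There is one attempt and no reset: what is moved stays moved. The work goes in short steps, Python scripts to look and compute and a tool call to move; the robot and the scene stay as the last step left them, time stands still between calls to the robot, and variables do not carry over. Pictures are saved under pics/ and viewed, at most 16 in all, crops included, and the job is handed in when it is done.

Besides the shell and the picture viewer there is one more tool, called after "Call:" by a JSON object that holds its "name" and its "arguments", one argument or row to a line. move_arm: Moves the arm, as the interface text tells. Its arguments: {"type":"object","properties":{"motion":{"type":"array"},"grip_force":{"type":"number"}},"required":["motion"]}

```bash
mkdir -p pics
cat > h.py <<'E'
import numpy as np, cv2
from bench import bot
def snap(n,f=None):
    im=bot.get_image(n)
    if f: cv2.imwrite('pics/'+f,im['color'])
    return im
def pts(im):
    """world xyz per pixel from z_map"""
    h,w=im['z_map'].shape
    u,v=np.meshgrid(np.arange(w),np.arange(h))
    p=cv2.undistortPoints(np.stack([u,v],-1).reshape(-1,1,2).astype(np.float32),im['K'],im['dist_coeffs']).reshape(h,w,2)
    z=im['z_map'][...,None]
    c=np.concatenate([p*z,z],-1)
    E=im['extrinsics']
    return c@E[:3,:3].T+E[:3,3]
def ray(im,uv,h):
    """pixels onto plane z=h"""
    p=cv2.undistortPoints(np.array(uv,np.float32).reshape(-1,1,2),im['K'],im['dist_coeffs']).reshape(-1,2)
    d=np.c_[p,np.ones(len(p))]@im['extrinsics'][:3,:3].T; o=im['extrinsics'][:3,3]
    return o+d*((h-o[2])/d[:,2])[:,None]
def green(im):
    hsv=cv2.cvtColor(im['color'],cv2.COLOR_BGR2HSV)
    return cv2.inRange(hsv,(40,80,30),(85,255,255))
E
python3 - <<'E'
from h import *
im=snap('top','t1.png'); s=snap('side','s1.png')
print(im['extrinsics'].round(3).tolist(), s['extrinsics'].round(3).tolist(), im['K'].tolist())
P=pts(im); m=green(im)
n,l,st,c=cv2.connectedComponentsWithStats(m)
for i in range(1,n):
    if st[i,4]>100: print(i,st[i].tolist(),np.nanmedian(P[l==i],0).round(3), P[l==i][:,2].max().round(3))
print(bot.get_state())
E
```

```text
[[0.02, -0.977, 0.212, 0.308], [-1.0, -0.019, 0.006, 0.015], [-0.002, -0.212, -0.977, 1.398], [0.0, 0.0, 0.0, 1.0]] [[-0.986, -0.112, 0.127, 0.429], [-0.169, 0.673, -0.72, 0.813], [-0.005, -0.731, -0.682, 0.856], [0.0, 0.0, 0.0, 1.0]] [[447.33003772801413, 0.0, 320.3738935267635], [0.0, 447.33003772801413, 202.03820017402234], [0.0, 0.0, 1.0]]
1 [398, 216, 30, 17, 252] [ 0.543 -0.263  0.006] 0.039
2 [444, 216, 18, 29, 262] [ 0.526 -0.391  0.007] 0.039
3 [176, 233, 25, 26, 263] [0.461 0.43  0.006] 0.037
4 [413, 258, 21, 29, 268] [ 0.394 -0.294  0.006] 1.398
5 [229, 270, 30, 12, 263] [0.372 0.252 0.006] 1.398
{'t': 0.1, 'q': array([-1.05240905e+00,  2.55681669e-01,  1.07102248e-01, -4.07149507e-04,
       -1.42388959e+00, -2.84562259e-01]), 'dq': array([ 1.12548078e-04, -1.59442764e-03,  2.27837059e-03,  9.35537446e-04,
       -3.53762600e-04, -5.25280962e-05]), 'tau': array([-2.90443313e-03, -3.87605023e+01,  2.38472575e+01,  5.37785992e+00,
       -3.79881953e-03, -4.38326111e-06]), 'ee_pos': array([ 0.12734127, -0.53453779,  0.19947927]), 'orientation': array([-1.16616550e-01,  9.93176641e-01,  8.48525802e-04, -1.41476154e-04]), 'wrist_force': array([-0.6824527 ,  0.56157349, -1.05648234]), 'moment': array([0.026972  , 0.0100118 , 0.00784682]), 'finger_force': 0.0, 'gripper_width': 0.08523617070375453}
```

View pics/t1.png

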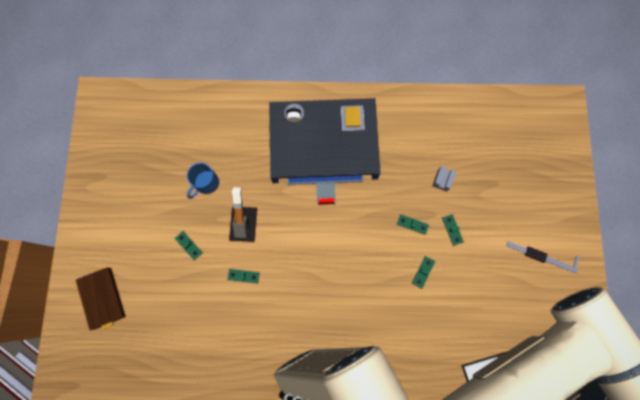

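View pics/s1.png

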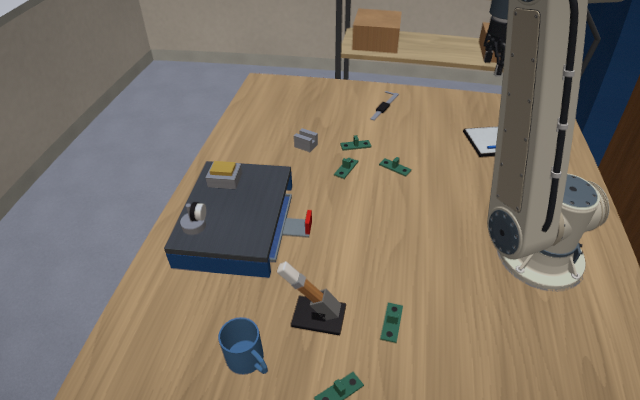

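The top view shows five brackets at (412,224), (453,230), (188,245), (424,272) and (244,276), the red tab at (326,200), and the brush and holder near (240,215). The V-block is at (445,178) and the mug at (203,180). The side view confirms the tray is home and the brush leans away from the robot. Next I'll measure poses.

```bash
cat >> h.py <<'E'
def brackets(im,zoff=0.0):
    """list of (x,y,yaw of plate) from plate-level green pixels"""
    P=pts(im); m=cv2.morphologyEx(green(im),cv2.MORPH_CLOSE,np.ones((3,3)))
    n,l,st,c=cv2.connectedComponentsWithStats(m); out=[]
    for i in range(1,n):
        if st[i,4]<100: continue
        ys,xs=np.where(l==i); p=P[ys,xs]
        hi=(p[:,2]>zoff+.020)&(p[:,2]<.08+zoff); lo=(p[:,2]<zoff+.012)
        r=ray(im,np.c_[xs,ys][lo],zoff+.006)[:,:2]
        (cx,cy),(w,h),a=cv2.minAreaRect((r*1000).astype(np.float32))
        if w<h: a+=90
        out.append((cx/1000,cy/1000,(np.radians(a)+np.pi/2)%np.pi-np.pi/2,w,h,p[hi].mean(0).round(4) if hi.any() else None))
    return out
E
python3 - <<'E'
from h import *
im=snap('top'); s=snap('side')
for b in brackets(im): print('top',np.round(b[:5],3),b[5])
for b in brackets(s): print('side',np.round(b[:5],3),b[5])
for n,I in(('top',im),('side',s)):
    P=pts(I); hsv=cv2.cvtColor(I['color'],cv2.COLOR_BGR2HSV)
    red=(cv2.inRange(hsv,(0,150,90),(8,255,255))|cv2.inRange(hsv,(172,150,90),(180,255,255)))>0
    k,l,st,c=cv2.connectedComponentsWithStats(red.astype(np.uint8))
    j=1+st[1:,4].argmax(); q=P[l==j]; print('red',n,st[j],np.percentile(q,[3,50,97],axis=0).round(3).tolist())
    t=q[q[:,2]>.045]; print(' tab top',len(t),np.percentile(t,[3,50,97],axis=0).round(3).tolist())
    # riser plate top
    d=(abs(P[...,2]-.075)<.006)&(P[...,0]>.5)&(abs(P[...,1])<.3)
    k,l,st,c=cv2.connectedComponentsWithStats(d.astype(np.uint8)); j=1+st[1:,4].argmax()
    r=P[l==j][:,:2]; print('riser',n,cv2.boxPoints(cv2.minAreaRect((r*1000).astype(np.float32))).round(1).tolist(),P[l==j][:,2].mean())
    # brush: orange wood and white head
    box=(P[...,0]>.4)&(P[...,0]<.62)&(P[...,1]>.12)&(P[...,1]<.27)&(P[...,2]>.075)&(P[...,2]<.25)
    k,l,st,c=cv2.connectedComponentsWithStats(box.astype(np.uint8)); j=1+st[1:,4].argmax(); q=P[l==j]
    mu=q.mean(0);v=np.linalg.svd(q-mu)[2][0]; v*=np.sign(v[2]); tt=(q-mu)@v
    print('brush',n,len(q),mu.round(4),v.round(3),'tip',(mu+v*np.percentile(tt,98)).round(3),'low',(mu+v*tt.min()).round(3),'tilt',np.degrees(np.arccos(v[2])))
    ft=(P[...,0]>.35)&(P[...,0]<.62)&(P[...,1]>.1)&(P[...,1]<.28)&(hsv[...,2]<60)&(P[...,2]<.03)
    k,l,st,c=cv2.connectedComponentsWithStats(ft.astype(np.uint8)); j=1+st[1:,4].argmax(); q=P[l==j]
    print('foot',n,cv2.boxPoints(cv2.minAreaRect((q[:,:2]*1000).astype(np.float32))).round(0).tolist(),np.median(q[:,2]))
E
```

```text
top [ 0.545 -0.267  1.226 91.18  31.875] [ 0.5418 -0.2669  0.0317]
top [ 0.528 -0.391  0.342 87.075 31.527] [ 0.5269 -0.3886  0.0308]
top [ 0.464  0.432  0.775 88.902 29.802] [0.4641 0.4307 0.0311]
top [ 0.396 -0.296 -0.489 32.035 88.998] [ 0.3952 -0.2944  0.0324]
top [ 0.372  0.256  1.466 88.818 30.267] [0.3722 0.2551 0.032 ]
side [ 0.531 -0.387  0.352 93.178 35.142] [ 0.5305 -0.3846  0.0291]
side [ 0.398 -0.292 -0.47  37.322 92.343] [ 0.3987 -0.2892  0.03  ]
side [ 0.546 -0.262  1.225 94.203 34.851] [ 0.5444 -0.2617  0.0298]
side [ 0.375  0.26   1.475 95.915 33.312] [0.3757 0.261  0.0304]
side [ 0.465  0.436  0.779 94.348 36.27 ] [0.4653 0.437  0.031 ]
red top [319 198  15   6  85] [[0.599, -0.015, 0.007], [0.604, 0.006, 0.048], [0.622, 0.028, 0.055]]
 tab top 55 [[0.6, -0.015, 0.045], [0.606, 0.006, 0.049], [0.61, 0.028, 0.056]]
riser top [[666.2999877929688, 179.8000030517578], [685.7999877929688, -159.60000610351562], [941.0999755859375, -144.89999389648438], [921.5999755859375, 194.39999389648438]] 0.07449986883472852
brush top 275 [0.5656 0.2598 0.1203] [0.701 0.004 0.713] tip [0.606 0.26  0.161] low [0.518 0.26  0.071] tilt 44.527344305272834
foot top [[482.0, 232.0], [582.0, 224.0], [586.0, 270.0], [485.0, 278.0]] 0.010820199600158897
red side [305 210   7  24 113] [[0.603, -0.014, 0.013], [0.609, 0.023, 0.047], [0.615, 0.035, 0.051]]
 tab top 67 [[0.604, -0.014, 0.046], [0.609, 0.01, 0.049], [0.615, 0.034, 0.051]]
riser side [[670.7999877929688, 185.5], [690.7000122070312, -158.0], [942.2999877929688, -143.39999389648438], [922.4000244140625, 200.0]] 0.07428577421296634
brush side 301 [0.5643 0.2627 0.1185] [0.699 0.024 0.714] tip [0.607 0.264 0.162] low [0.519 0.261 0.072] tilt 44.41771100154372
foot side [[549.0, 230.0], [588.0, 229.0], [590.0, 280.0], [551.0, 281.0]] 0.011639600151170937
```

Call:
{"name": "move_arm", "arguments": {
  "motion": [
    [0.03,0.034,0,0,0,0.14,0.085],
    [0.03,0.034,0,0,0,0.14,0.085],
    [0.03,0.034,0,0,0,0.14,0.085],
    [0.03,0.034,0,0,0,0.14,0.085],
    [0.03,0.034,0,0,0,0.14,0.085],
    [0.03,0.034,0,0,0,0.14,0.085],
    [0.03,0.034,0,0,0,0.14,0.085],
    [0.03,0.034,0,0,0,0.14,0.085],
    [0.03,0.034,0,0,0,0.14,0.085],
    [0.03,0.034,0,0,0,0.134,0.085]
  ],
  "grip_force": 40
}}

```text
t: 1.2
ee_pos: [0.4283, -0.1933, 0.2004]
orientation: [0.729, -0.684, 0.0, -0.0]
wrist_force: [0.2, -0.3, 0.4]
gripper_width: 0.0848
finger_force: 0.0
```

Call:
{"name": "move_arm", "arguments": {
  "motion": [
    [0.03,0.034,0,0,0,0,0.085],
    [0.03,0.034,0,0,0,0,0.085],
    [0.03,0.034,0,0,0,0,0.085],
    [0.03,0.034,0,0,0,0,0.085],
    [0.03,0.034,0,0,0,0,0.07],
    [0.03,0.034,0,0,0,0,0.06],
    [0,0,0,0,0,0,0.05],
    [0,0,0,0,0,0,0.05]
  ]
}}

```text
t: 2.0
ee_pos: [0.6075, 0.0098, 0.1991]
orientation: [0.727, -0.686, -0.001, 0.001]
wrist_force: [-0.0, -0.2, 0.1]
gripper_width: 0.0498
finger_force: 0.0
```

Run:
```python
from h import *
s=bot.get_state();print(s['ee_pos'],s['orientation'],s['q'],s['wrist_force'])
im=snap('wrist','w1.png'); P=pts(im)
print(im['extrinsics'].round(3).tolist())
hsv=cv2.cvtColor(im['color'],cv2.COLOR_BGR2HSV)
red=((hsv[...,0]<8)|(hsv[...,0]>172))&(hsv[...,1]>150)&(hsv[...,2]>60)
q=P[red&(P[...,2]>.044)&(P[...,2]<.056)]; print(len(q))
print(cv2.boxPoints(cv2.minAreaRect((q[:,:2]*1000).astype(np.float32))).round(1).tolist(), q.mean(0))
```

```text
[0.60752955 0.0097544  0.19914067] [ 7.27457602e-01 -6.86151902e-01 -5.34216931e-04  8.48175831e-04] [ 2.72955771e-01  3.72988800e-01  2.70886051e-01 -4.11401006e-05
 -1.47069794e+00 -2.14528201e-01] [-0.04775643 -0.23621795  0.06381657]
[[-0.998, -0.055, -0.02, 0.613], [-0.058, 0.946, 0.319, -0.072], [0.002, 0.319, -0.948, 0.372], [0.0, 0.0, 0.0, 1.0]]
446
[[601.5, 31.0], [604.5, -17.600000381469727], [614.2999877929688, -17.0], [611.2999877929688, 31.600000381469727]] [0.60785458 0.00625685 0.04921833]
```

View pics/w1.png

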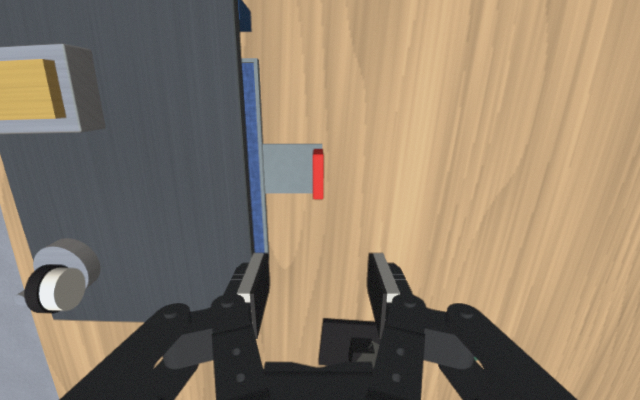

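Call:
{"name": "move_arm", "arguments": {
  "motion": [
    [0,-0.002,-0.04,0,0,0,0.05],
    [0,-0.001,-0.04,0,0,0,0.05],
    [0,0,-0.04,0,0,0,0.05],
    [0,0,-0.03,0,0,0,0.05],
    [0,0,-0.017,0,0,0,0.05],
    [0,0,-0.01,0,0,0,0.05],
    [0,0,0,0,0,0,0.05],
    [0,0,0,0,0,0,0.0],
    [0,0,0,0,0,0,0.0],
    [0,0,0,0,0,0,0.0]
  ],
  "grip_force": 50
}}

```text
t: 3.05
ee_pos: [0.6082, 0.0061, 0.0245]
orientation: [0.727, -0.687, 0.001, -0.001]
wrist_force: [0.3, 0.7, 0.5]
gripper_width: 0.0067
finger_force: 0.0
```

Call:
{"name": "move_arm", "arguments": {
  "motion": [
    [0,0,0,0,0,0,0],
    [-0.01,-0.0006,0,0,0,0,0],
    [-0.02,-0.0011,0,0,0,0,0],
    [-0.02,-0.0011,0,0,0,0,0],
    [-0.025,-0.0014,0,0,0,0,0],
    [-0.025,-0.0014,0,0,0,0,0],
    [-0.025,-0.0014,0,0,0,0,0],
    [-0.02,-0.0011,0,0,0,0,0],
    [-0.015,-0.0008,0,0,0,0,0],
    [-0.01,-0.0006,0,0,0,0,0]
  ]
}}

```text
t: 4.05
ee_pos: [0.4358, -0.0037, 0.0234]
orientation: [0.727, -0.687, -0.0, -0.0]
wrist_force: [1.3, 1.0, 0.2]
gripper_width: -0.0003
finger_force: 0.0
```

Run:
```python
from h import *
im=snap('wrist','w2.png'); s=snap('side'); cv2.imwrite('pics/s2.png',cv2.resize(s['color'][130:330,180:500],(800,500)))
```

```text
(no output)
```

View pics/s2.png

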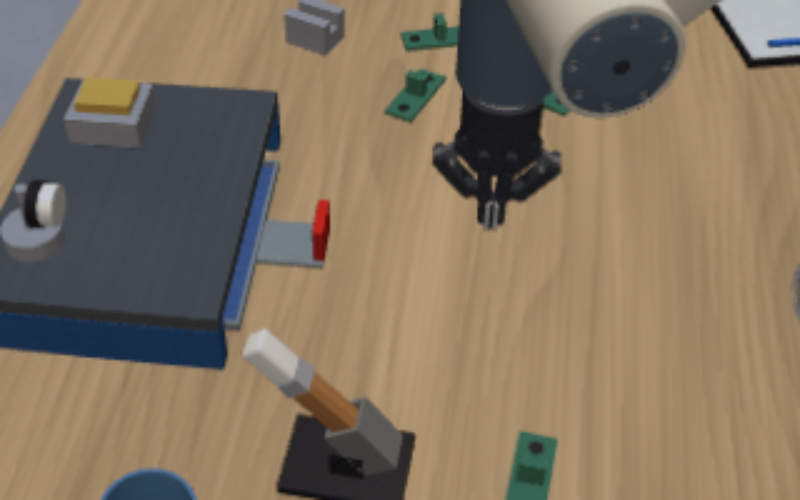

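Run:
```python
from h import *
s=snap('side'); print(bot.get_state()['ee_pos'])
print(ray(s,[(376,220)],.023),ray(s,[(376,220)],.06)); print(pts(s)[214:222,372:380].round(3)[...,:].tolist()[::3])
P=pts(s);hsv=cv2.cvtColor(s['color'],cv2.COLOR_BGR2HSV)
red=((hsv[...,0]<8)|(hsv[...,0]>172))&(hsv[...,1]>150)&(hsv[...,2]>60)&(P[...,1]<.1)&(P[...,1]>-.1)
print(np.percentile(P[red],[3,50,97],axis=0).round(3))
```

```text
[ 0.43736909 -0.00348556  0.02360405]
[[ 0.43578757 -0.03261732  0.023     ]] [[0.4354853  0.00497026 0.06      ]]
[[[0.447, 0.001, 0.075], [0.444, 0.005, 0.08], [0.442, 0.007, 0.081], [0.439, 0.011, 0.086], [0.437, 0.007, 0.083], [0.435, 0.008, 0.084], [0.432, 0.006, 0.083], [0.43, 0.002, 0.079]], [[0.446, 0.003, 0.066], [0.444, 0.008, 0.072], [0.441, 0.009, 0.074], [0.439, 0.007, 0.072], [0.436, 0.007, 0.072], [0.434, 0.009, 0.075], [0.431, 0.008, 0.074], [0.429, 0.004, 0.071]], [[0.447, -0.057, -0.003], [0.443, 0.009, 0.062], [0.44, 0.007, 0.061], [0.438, 0.007, 0.062], [0.435, 0.009, 0.064], [0.433, 0.005, 0.061], [0.431, -0.057, 0.0], [0.428, -0.058, -0.001]]]
[[ 0.603 -0.013  0.011]
 [ 0.607  0.018  0.045]
 [ 0.615  0.035  0.051]]
```

View pics/w2.png

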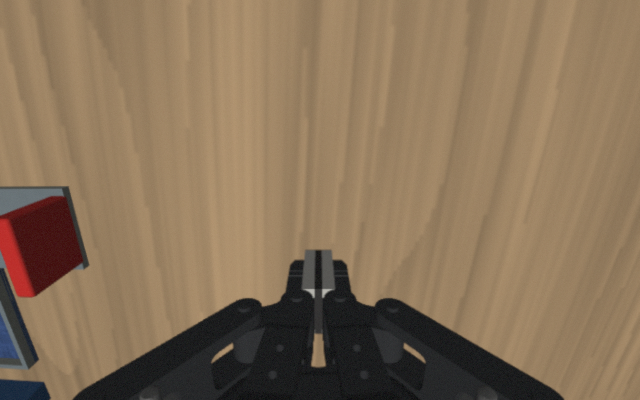

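Run:
```python
from h import *
im=snap('wrist');P=pts(im);s=bot.get_state();print(s['ee_pos'],s['q'],im['extrinsics'].round(4).tolist())
for r in range(244,300,6): print(r,P[r,[306,312,326,330]].round(4).tolist())
print(np.median(P[20:150,100:600,2]))
print(pts(snap('side'))[300:330,440:480,2].mean())
```

```text
[ 0.43799208 -0.00341113  0.02358926] [ 3.52714188e-01  1.76780491e-01 -4.78174239e-01  3.33289146e-04
 -9.14866341e-01 -2.95496414e-01] [[-0.9984, -0.0545, -0.0175, 0.4419], [-0.0573, 0.9459, 0.3192, -0.0857], [-0.0008, 0.3197, -0.9475, 0.1966], [0.0, 0.0, 0.0, 1.0]]
244 [[0.4448, 0.0115, -0.0005], [0.4407, 0.0113, -0.0007], [0.4309, 0.0105, -0.0001], [0.4281, 0.0106, -0.0007]]
250 [[0.4438, -0.0143, 0.0584], [0.4409, -0.0149, 0.0592], [0.4339, -0.0146, 0.058], [0.432, -0.0151, 0.0587]]
256 [[0.4436, -0.0141, 0.0642], [0.4407, -0.0142, 0.0642], [0.4341, -0.0151, 0.0651], [0.4322, -0.0149, 0.0645]]
262 [[0.4434, -0.0141, 0.07], [0.4406, -0.0145, 0.0704], [0.4343, -0.0152, 0.071], [0.4324, -0.0153, 0.071]]
268 [[0.4432, -0.0141, 0.0752], [0.4405, -0.0147, 0.076], [0.4344, -0.0154, 0.0766], [0.4326, -0.0153, 0.0763]]
274 [[0.443, -0.0144, 0.0807], [0.4404, -0.0145, 0.0807], [0.4345, -0.0148, 0.0806], [0.4328, -0.0152, 0.081]]
280 [[0.4428, -0.0149, 0.0861], [0.4404, -0.0154, 0.0867], [0.4346, -0.0151, 0.0857], [0.433, -0.0155, 0.0862]]
286 [[0.4427, -0.0144, 0.0897], [0.4403, -0.0146, 0.0898], [0.4347, -0.015, 0.0899], [0.433, -0.0145, 0.089]]
292 [[0.4425, -0.0158, 0.0957], [0.4402, -0.0129, 0.0914], [0.4348, -0.0151, 0.0942], [0.4334, -0.0164, 0.0959]]
298 [[0.4424, -0.0147, 0.098], [0.4401, -0.0154, 0.0988], [0.435, -0.0162, 0.0994], [0.4335, -0.0157, 0.0986]]
-0.0006226313103739334
0.0040997238564508
```

The tips are really about 34 mm short of the reported TCP: both cameras put them at z ≈ 0.057, while the state says 0.024. I'll allow for that, check the tip height again as the fingers go down, and retry the tab.

Call:
{"name": "move_arm", "arguments": {
  "motion": [
    [0,0,0.04,0,0,0,0.05],
    [0.01,0.001,0.02,0,0,0,0.05],
    [0.04,0.0023,0,0,0,0,0.05],
    [0.04,0.0023,0,0,0,0,0.05],
    [0.04,0.0023,0,0,0,0,0.05],
    [0.03,0.002,0,0,0,0,0.05],
    [0.01,0.001,0,0,0,0,0.05],
    [0,0,-0.02,0,0,0,0.05],
    [0,0,-0.02,0,0,0,0.05],
    [0,0,-0.02,0,0,0,0.05]
  ]
}}

```text
t: 5.3
ee_pos: [0.6076, 0.0073, 0.0222]
orientation: [0.727, -0.687, -0.0, 0.0]
wrist_force: [-0.5, -0.3, 0.6]
gripper_width: 0.05
finger_force: 0.0
```

Call:
{"name": "move_arm", "arguments": {
  "motion": [
    [0,0,-0.01,0,0,0,0.05],
    [0,0,-0.01,0,0,0,0.05],
    [0,0,-0.01,0,0,0,0.05],
    [0,0,0,0,0,0,0.05],
    [0,0,0,0,0,0,0.05]
  ]
}}

```text
t: 5.8
ee_pos: [0.6078, 0.0074, -0.0063]
orientation: [0.727, -0.687, 0.0, -0.0]
wrist_force: [-0.6, 0.1, -0.2]
gripper_width: 0.05
finger_force: 0.0
```

Run:
```python
from h import *
im=snap('wrist','w3.png');P=pts(im);s=bot.get_state();print(s['ee_pos'],s['wrist_force'])
```

```text
[ 0.60805044  0.00741744 -0.00597398] [-0.26256857  0.3071257   0.20263071]
```

View pics/w3.png

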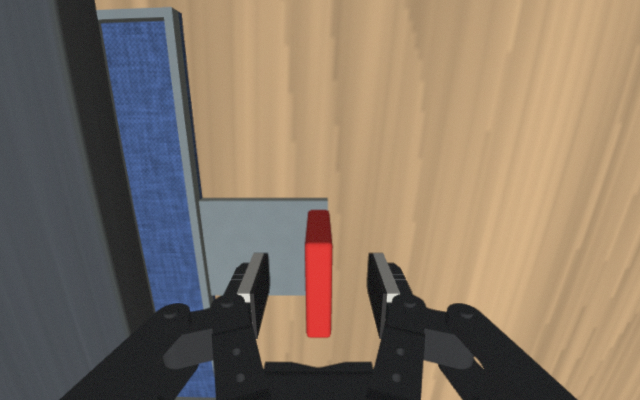

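The red tab (318,275) sits between the pads. Closing and pulling.

Call:
{"name": "move_arm", "arguments": {
  "motion": [
    [0,0,-0.005,0,0,0,0.05],
    [0,0,0,0,0,0,0],
    [0,0,0,0,0,0,0],
    [0,0,0,0,0,0,0],
    [0,0,0,0,0,0,0],
    [0,0,0,0,0,0,0]
  ],
  "grip_force": 60
}}

```text
t: 6.45
ee_pos: [0.6077, 0.0074, -0.0114]
orientation: [0.727, -0.687, 0.0, -0.0]
wrist_force: [1.0, -0.7, 1.1]
gripper_width: 0.0113
finger_force: 60.0
```

Call:
{"name": "move_arm", "arguments": {
  "motion": [
    [-0.01,-0.0006,0,0,0,0,0],
    [-0.02,-0.0011,0,0,0,0,0],
    [-0.02,-0.0011,0,0,0,0,0],
    [-0.025,-0.0014,0,0,0,0,0],
    [-0.025,-0.0014,0,0,0,0,0],
    [-0.025,-0.0014,0,0,0,0,0],
    [-0.02,-0.0011,0,0,0,0,0],
    [-0.015,-0.0008,0,0,0,0,0],
    [-0.01,-0.0006,0,0,0,0,0],
    [0,0,0,0,0,0,0]
  ]
}}

```text
t: 7.45
ee_pos: [0.4358, -0.0026, -0.0115]
orientation: [0.727, -0.687, -0.0, 0.001]
wrist_force: [-1.7, -3.7, 2.0]
gripper_width: 0.011
finger_force: 60.5
```

Call:
{"name": "move_arm", "arguments": {
  "motion": [
    [-0.004,-0.0002,0,0,0,0,0],
    [-0.003,-0.0002,0,0,0,0,0],
    [-0.002,-0.0001,0,0,0,0,0],
    [0,0,0,0,0,0,0],
    [0,0,0,0,0,0,0]
  ]
}}

```text
t: 7.95
ee_pos: [0.4349, -0.0026, -0.0114]
orientation: [0.728, -0.686, 0.004, -0.003]
wrist_force: [22.4, -10.8, -21.4]
gripper_width: 0.0109
finger_force: 41.1
```

Call:
{"name": "move_arm", "arguments": {
  "motion": [
    [0.008,0.0005,0,0,0,0,0],
    [0,0,0,0,0,0,0],
    [0,0,0,0,0,0,0.05],
    [0,0,0,0,0,0,0.05],
    [0,0,0.03,0,0,0,0.06],
    [0,0,0.05,0,0,0,0.06],
    [0.03,-0.01,0.05,0,0,0,0.06],
    [0.04,-0.01,0.05,0,0,0,0.06],
    [0.04,-0.02,0.05,0,0,0,0.06],
    [0,0,0.04,0,0,0,0.06]
  ]
}}

```text
t: 8.95
ee_pos: [0.5241, -0.0339, 0.2264]
orientation: [0.727, -0.687, -0.001, 0.001]
wrist_force: [0.4, 0.0, -1.0]
gripper_width: 0.0596
finger_force: 0.0
```

Run:
```python
from h import *
im=snap('wrist','w4.png');P=pts(im);s=bot.get_state();print(s['ee_pos'],s['q'],s['orientation'])
np.save('P4.npy',P)
hsv=cv2.cvtColor(im['color'],cv2.COLOR_BGR2HSV)
red=((hsv[...,0]<8)|(hsv[...,0]>172))&(hsv[...,1]>150)&(hsv[...,2]>60)
q=P[red&(P[...,2]>.042)&(P[...,2]<.056)]; print('tab',len(q),cv2.minAreaRect((q[:,:2]*1000).astype(np.float32)))
blue=((hsv[...,0]>95)&(hsv[...,0]<125)&(hsv[...,1]>110)&(P[...,2]<.02)).astype(np.uint8)
k,l,st,c=cv2.connectedComponentsWithStats(cv2.morphologyEx(blue,cv2.MORPH_OPEN,np.ones((3,3))))
for j in range(1,k):
    if st[j,4]>400:
        ys,xs=np.where(l==j); r=ray(im,np.c_[xs,ys],.006)[:,:2]
        print(st[j].tolist(),[np.round(t,1) for t in cv2.minAreaRect((r*1000).astype(np.float32))])
t=snap('top')
for b in brackets(t): print('top',np.round(b[:5],3),b[5])
```

```text
[ 0.52631183 -0.03434559  0.23426513] [ 0.23447567  0.19468804  0.11420571  0.00328523 -1.4810238  -0.17864973] [ 0.72665336 -0.68698663  0.00391114 -0.00299306]
tab 432 ((438.2681884765625, -3.324932098388672), (12.56850528717041, 48.209537506103516), 3.1321663856506348)
[214, 100, 84, 37, 2898] [array([602.8, -88.8]), array([101.9,  42.2]), np.float64(3.5)]
[303, 100, 27, 171, 4158] [array([523.6,   2. ]), array([ 32.3, 233.1]), np.float64(3.4)]
[218, 141, 81, 33, 2552] [array([599.9, -40.8]), array([101.6,  41. ]), np.float64(3.1)]
[222, 179, 78, 30, 2222] [array([597. ,   7.7]), array([101.9,  40. ]), np.float64(3.2)]
[225, 214, 76, 27, 1914] [array([594.1,  55.6]), array([101.8,  38.7]), np.float64(3.2)]
[229, 247, 72, 24, 1324] [array([591.7, 104.1]), array([101.1,  36.9]), np.float64(3.3)]
top [ 0.543 -0.266  1.189 92.028 32.721] [ 0.541  -0.2664  0.0312]
top [ 0.529 -0.391  0.313 87.673 31.119] [ 0.5264 -0.3884  0.0304]
top [ 0.463  0.433  0.79  88.871 31.178] [0.464  0.4314 0.0308]
top [ 0.397 -0.297 -0.489 32.125 91.524] [ 0.395  -0.2942  0.0318]
top [ 0.373  0.27   1.513 66.61  31.253] [0.3721 0.255  0.0317]
```

View pics/w4.png

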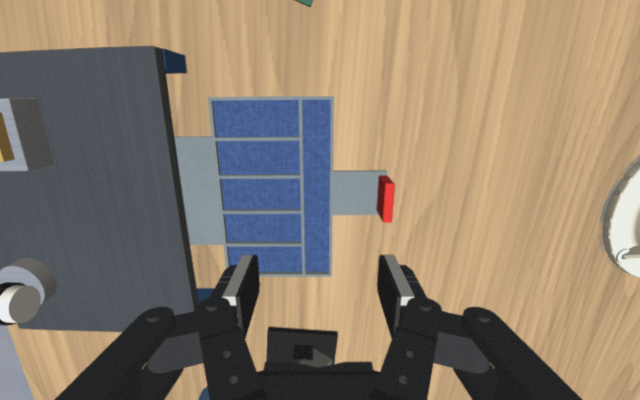

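Call:
{"name": "move_arm", "arguments": {
  "motion": [
    [0,-0.028,0,0,0,0.143,0.06],
    [0,-0.028,0,0,0,0.143,0.06],
    [0,-0.028,0,0,0,0.143,0.06],
    [0,-0.028,0,0,0,0.143,0.06],
    [0,-0.028,0,0,0,0.143,0.06],
    [0,-0.028,0,0,0,0.143,0.06],
    [0,-0.028,0,0,0,0.143,0.06],
    [0,-0.026,0,0,0,0.143,0.06],
    [0,0,0,0,0,0,0.05],
    [0,0,0,0,0,0,0.05]
  ]
}}

```text
t: 10.05
ee_pos: [0.5222, -0.255, 0.2256]
orientation: [0.983, -0.185, -0.001, -0.0]
wrist_force: [0.5, 1.0, 0.0]
gripper_width: 0.0499
finger_force: 0.0
```

```bash
cat >> h.py <<'E'
from scipy.spatial.transform import Rotation as R
def aim(target=None,zoff=0.0):
    """nearest bracket to the TCP in the wrist view, and the shift and turn to it"""
    im=snap('wrist'); s=bot.get_state(); p=s['ee_pos']; r=R.from_quat(s['orientation']).as_matrix()
    yw=np.arctan2(r[1,1],r[0,1]); print('tcp',p.round(4),'yaw',round(yw,3),'tilt',np.arccos(-r[2,2]).round(4),'q',s['q'].round(2))
    bs=[b for b in brackets(im,zoff) if max(b[3:5])>60]
    bs.sort(key=lambda b:np.hypot(b[0]-p[0],b[1]-p[1]))
    for b in bs[:2]:
        da=(b[2]-yw+np.pi/2)%np.pi-np.pi/2
        print('bracket',np.round(b[:3],4),np.round(b[3:5],1),'lug',b[5],'shift',np.round([b[0]-p[0],b[1]-p[1]],4),'turn',round(da,3))
    return im
E
python3 -c "
from h import *
aim()"
```

```text
tcp [ 0.5224 -0.2545  0.2259] yaw -1.942 tilt 0.001 q [-0.18  0.31  0.25 -0.   -1.51  1.38]
bracket [ 0.5442 -0.2664  1.2314] [92.6 33.8] lug [ 0.5451 -0.2666  0.0328] shift [ 0.0219 -0.0119] turn 0.032
bracket [ 0.397  -0.2955 -0.4745] [33.7 93.9] lug [ 0.3987 -0.2948  0.0306] shift [-0.1254 -0.0409] turn 1.468
```

Call:
{"name": "move_arm", "arguments": {
  "motion": [
    [0.011,-0.006,-0.04,0,0,0.03,0.05],
    [0.011,-0.006,-0.045,0,0,0,0.05],
    [0,0,-0.045,0,0,0,0.05],
    [0,0,-0.045,0,0,0,0.05],
    [0,0,-0.035,0,0,0,0.05],
    [0,0,-0.02,0,0,0,0.05],
    [0,0,-0.01,0,0,0,0.05],
    [0,0,0,0,0,0,0.05],
    [0,0,0,0,0,0,0.05]
  ]
}}

```text
t: 11.0
ee_pos: [0.5456, -0.2671, -0.0122]
orientation: [0.986, -0.169, 0.001, 0.0]
wrist_force: [-0.0, -0.0, 0.1]
gripper_width: 0.0499
finger_force: 0.0
```

```bash
python3 -c "
from h import *
im=aim(); cv2.imwrite('pics/w5.png',im['color'])
print(bot.get_state()['wrist_force'])"
```

```text
tcp [ 0.5458 -0.2673 -0.0119] yaw -1.91 tilt 0.0031 q [-0.2   0.51 -0.08  0.   -0.98  1.43]
bracket [ 0.5449 -0.2671  1.2241] [94.6 36.7] lug [ 0.5474 -0.2679  0.0315] shift [-0.0009  0.0002] turn -0.007
bracket [ 0.5304 -0.3898  0.3388] [96.7 36.1] lug [ 0.5312 -0.3889  0.0299] shift [-0.0154 -0.1225] turn -0.893
[ 0.06029964 -0.53253332 -0.48747674]
```

View pics/w5.png

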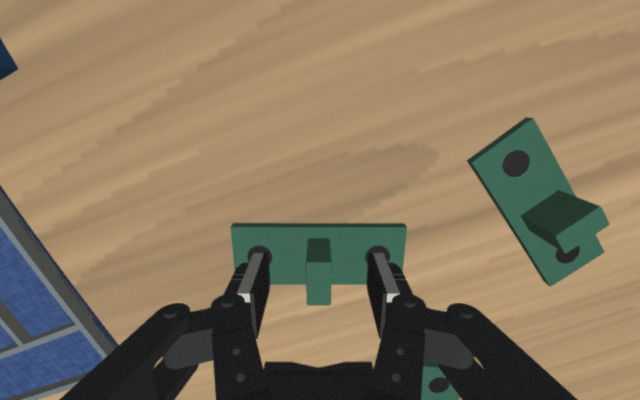

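Call:
{"name": "move_arm", "arguments": {
  "motion": [
    [0,0,-0.008,0,0,0,0.05],
    [0,0,0,0,0,0,0],
    [0,0,0,0,0,0,0],
    [0,0,0,0,0,0,0],
    [0,0,0,0,0,0,0],
    [0,0,0,0,0,0,0],
    [0,0,0.03,0,0,0,0],
    [0,0,0.04,0,0,0,0],
    [0,0,0.04,0,0,0,0],
    [0,0,0,0,0,0,0]
  ]
}}

```text
t: 12.05
ee_pos: [0.5481, -0.2689, 0.0949]
orientation: [0.986, -0.169, 0.006, 0.001]
wrist_force: [1.5, -0.4, -1.1]
gripper_width: 0.0105
finger_force: 59.6
```

Call:
{"name": "move_arm", "arguments": {
  "motion": [
    [0.006,0.02,0,0,0,-0.13,0],
    [0.006,0.02,0,0,0,-0.13,0],
    [0.006,0.02,0,0,0,-0.13,0],
    [0.006,0.02,0,0,0,-0.13,0],
    [0.006,0.02,0,0,0,-0.13,0],
    [0.006,0.02,0,0,0,-0.13,0],
    [0.006,0.02,0,0,0,-0.13,0],
    [0.006,0.02,0,0,0,-0.13,0],
    [0.008,0.019,0,0,0,-0.135,0],
    [0,0,0,0,0,0,0]
  ]
}}

```text
t: 13.05
ee_pos: [0.6007, -0.086, 0.0873]
orientation: [0.726, -0.687, -0.001, 0.0]
wrist_force: [-0.2, 0.2, -1.1]
gripper_width: 0.0107
finger_force: 59.5
```

```bash
python3 -c "
from h import *
im=aim(zoff=0.1); print(bot.get_state()['gripper_width'])"
```

```text
tcp [ 0.6002 -0.0872  0.0874] yaw -3.083 tilt 0.0016 q [ 0.11  0.42  0.06 -0.   -1.21 -0.05]
bracket [ 0.601  -0.0986  0.0563] [98.   5.9] lug [ 0.6009 -0.0899  0.1385] shift [ 0.0008 -0.0114] turn -0.002
0.011075187098322984
```

Call:
{"name": "move_arm", "arguments": {
  "motion": [
    [0.001,-0.001,-0.03,0,0,0,0],
    [0,0,-0.03,0,0,0,0],
    [0,0,-0.015,0,0,0,0],
    [0,0,-0.01,0,0,0,0],
    [0,0,-0.007,0,0,0,0],
    [0,0,-0.004,0,0,0,0],
    [0,0,-0.003,0,0,0,0],
    [0,0,0,0,0,0,0],
    [0,0,0,0,0,0,0]
  ]
}}

```text
t: 14.0
ee_pos: [0.6019, -0.0892, -0.01]
orientation: [0.727, -0.687, 0.0, -0.0]
wrist_force: [-0.2, 0.6, -1.2]
gripper_width: 0.0112
finger_force: 59.5
```

```bash
python3 -c "
from h import *
im=aim(zoff=0.006); print(bot.get_state()['wrist_force']);cv2.imwrite('pics/w6.png',im['color'])"
```

```text
tcp [ 0.6019 -0.0892 -0.01  ] yaw -3.085 tilt 0.0011 q [ 0.11  0.51 -0.07  0.   -0.99 -0.05]
bracket [ 0.6015 -0.0868  0.0568] [98.9 38.5] lug [ 0.602  -0.0927  0.0421] shift [-0.0004  0.0023] turn 0.001
[-0.05026078  0.09209382 -1.934675  ]
```

View pics/w6.png

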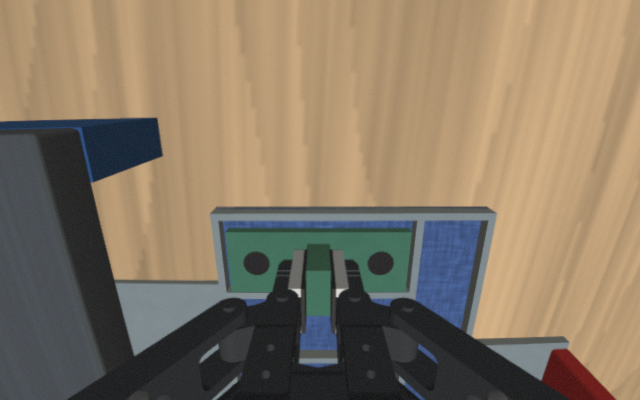

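Call:
{"name": "move_arm", "arguments": {
  "motion": [
    [0,0,-0.003,0,0,0,0],
    [0,0,0,0,0,0,0],
    [0,0,0,0,0,0,0.04],
    [0,0,0,0,0,0,0.04],
    [0,0,0,0,0,0,0.04],
    [0,0,0.03,0,0,0,0.05],
    [0,0,0.05,0,0,0,0.05],
    [0,0,0.05,0,0,0,0.05],
    [-0.01,-0.04,0.04,0,0,0.14,0.05],
    [-0.01,-0.04,0.03,0,0,0.14,0.05]
  ]
}}

```text
t: 15.05
ee_pos: [0.5837, -0.1632, 0.1839]
orientation: [0.818, -0.576, 0.002, -0.001]
wrist_force: [2.1, -0.2, 0.6]
gripper_width: 0.0503
finger_force: 0.0
```

Call:
{"name": "move_arm", "arguments": {
  "motion": [
    [-0.01,-0.044,0,0,0,0,0.05],
    [-0.01,-0.044,0,0,0,0,0.05],
    [-0.01,-0.044,0,0,0,0,0.05],
    [-0.01,-0.044,0,0,0,0,0.05],
    [-0.013,-0.044,0,0,0,0,0.05],
    [0,0,0,0,0,0,0.05],
    [0,0,0,0,0,0,0.05]
  ]
}}

```text
t: 15.75
ee_pos: [0.5294, -0.3843, 0.1803]
orientation: [0.815, -0.58, -0.0, -0.0]
wrist_force: [1.6, -0.3, 0.3]
gripper_width: 0.0499
finger_force: 0.0
```

```bash
python3 -c "
from h import *
im=aim()"
```

```text
tcp [ 0.5299 -0.3832  0.1805] yaw -2.806 tilt 0.0003 q [-0.39  0.47  0.38 -0.   -1.47  0.72]
bracket [ 0.5291 -0.392   0.3345] [93.4 33.5] lug [ 0.5301 -0.3933  0.0326] shift [-0.0008 -0.0088] turn -0.001
bracket [ 0.3966 -0.2974 -0.463 ] [33.4 95. ] lug [ 0.3905 -0.3058  0.0305] shift [-0.1334  0.0858] turn -0.798
```

Call:
{"name": "move_arm", "arguments": {
  "motion": [
    [0,-0.004,-0.04,0,0,0,0.05],
    [-0.001,-0.005,-0.045,0,0,0,0.05],
    [0,0,-0.045,0,0,0,0.05],
    [0,0,-0.04,0,0,0,0.05],
    [0,0,-0.02,0,0,0,0.05],
    [0,0,-0.01,0,0,0,0.05],
    [0,0,0,0,0,0,0.05],
    [0,0,0,0,0,0,0.05],
    [0,0,0,0,0,0,0],
    [0,0,0,0,0,0,0]
  ]
}}

```text
t: 16.8
ee_pos: [0.5299, -0.3926, -0.0178]
orientation: [0.815, -0.579, 0.001, -0.0]
wrist_force: [0.6, -0.8, -0.3]
gripper_width: 0.0216
finger_force: 0.0
```

Call:
{"name": "move_arm", "arguments": {
  "motion": [
    [0,0,0,0,0,0,0],
    [0,0,0,0,0,0,0],
    [0,0,0,0,0,0,0],
    [0,0,0.03,0,0,0,0],
    [0,0,0.04,0,0,0,0],
    [0,0,0.04,0,0,0,0],
    [0.01,0.03,0,0,0,-0.14,0],
    [0.01,0.04,0,0,0,-0.137,0],
    [0.01,0.045,0,0,0,0,0],
    [0.01,0.045,0,0,0,0,0]
  ]
}}

```text
t: 17.8
ee_pos: [0.5685, -0.2307, 0.09]
orientation: [0.727, -0.686, -0.001, 0.0]
wrist_force: [0.2, -0.1, -0.9]
gripper_width: 0.0107
finger_force: 61.2
```

Call:
{"name": "move_arm", "arguments": {
  "motion": [
    [0.01,0.045,0,0,0,0,0],
    [0.01,0.045,0,0,0,0,0],
    [0.01,0.045,0,0,0,0,0],
    [0,0.038,0,0,0,0,0],
    [0,0.018,0,0,0,0,0],
    [0,0,0,0,0,0,0],
    [0,0,0,0,0,0,0]
  ]
}}

```text
t: 18.5
ee_pos: [0.5986, -0.0411, 0.0902]
orientation: [0.728, -0.686, -0.0, 0.0]
wrist_force: [-0.2, -0.8, -1.1]
gripper_width: 0.0105
finger_force: 61.2
```

```bash
python3 -c "
from h import *
im=aim(zoff=0.1); print(bot.get_state()['gripper_width'])"
```

```text
tcp [ 0.5986 -0.0418  0.0903] yaw -3.083 tilt 0.0008 q [ 0.19  0.41  0.04  0.   -1.21 -0.13]
bracket [ 0.6043 -0.0534  0.422 ] [101.8  34.7] lug [ 0.5988 -0.0445  0.1384] shift [ 0.0057 -0.0116] turn 0.363
0.010638697286376883
```

Call:
{"name": "move_arm", "arguments": {
  "motion": [
    [0,0.001,-0.03,0,0,0,0],
    [0,0,-0.03,0,0,0,0],
    [0,0,-0.017,0,0,0,0],
    [0,0,-0.01,0,0,0,0],
    [0,0,-0.008,0,0,0,0],
    [0,0,-0.006,0,0,0,0],
    [0,0,0,0,0,0,0],
    [0,0,0,0,0,0,0],
    [0,0,0,0,0,0,0.04],
    [0,0,0,0,0,0,0.04]
  ]
}}

```text
t: 19.55
ee_pos: [0.5997, -0.0402, -0.0094]
orientation: [0.728, -0.686, 0.001, -0.001]
wrist_force: [-0.8, -0.5, -0.0]
gripper_width: 0.0388
finger_force: 0.0
```

Call:
{"name": "move_arm", "arguments": {
  "motion": [
    [0,0,0,0,0,0,0.04],
    [0,0,0.03,0,0,0,0.05],
    [0,0,0.05,0,0,0,0.05],
    [0,0,0.05,0,0,0,0.05],
    [-0.02,-0.026,0.04,0,0,-0.132,0.05],
    [-0.026,-0.033,0.03,0,0,-0.132,0.05],
    [-0.026,-0.033,0,0,0,-0.132,0.05],
    [-0.026,-0.033,0,0,0,-0.132,0.05],
    [-0.026,-0.033,0,0,0,0,0.05],
    [-0.026,-0.033,0,0,0,0,0.05]
  ]
}}

```text
t: 20.55
ee_pos: [0.4493, -0.2304, 0.1878]
orientation: [-0.524, 0.852, -0.0, 0.0]
wrist_force: [0.5, -1.0, 0.5]
gripper_width: 0.0499
finger_force: 0.0
```

Call:
{"name": "move_arm", "arguments": {
  "motion": [
    [-0.026,-0.033,0,0,0,0,0.05],
    [-0.026,-0.033,0,0,0,0,0.05],
    [0,0,0,0,0,0,0.05],
    [0,0,0,0,0,0,0.05]
  ]
}}

```text
t: 20.95
ee_pos: [0.398, -0.2959, 0.1877]
orientation: [-0.523, 0.853, -0.0, 0.0]
wrist_force: [0.0, 0.4, -0.1]
gripper_width: 0.0501
finger_force: 0.0
```

```bash
python3 -c "
from h import *
im=aim()
for b in brackets(snap('top')): print(np.round(b[:5],3))"
```

```text
tcp [ 0.3986 -0.2953  0.1875] yaw 2.672 tilt 0.0007 q [-0.32  0.15 -0.05 -0.   -1.36 -0.15]
bracket [ 0.3952 -0.2963 -0.4711] [33.3 93.2] lug [ 0.3945 -0.2979  0.0325] shift [-0.0034 -0.0011] turn -0.001
[ 6.0100e-01 -4.0000e-02  5.9000e-02  9.1703e+01  3.0556e+01]
[ 6.0200e-01 -8.9000e-02  5.8000e-02  9.1514e+01  3.0441e+01]
[ 0.465  0.474  0.774 91.111 29.169]
[ 0.373  0.256  1.48  88.916 28.31 ]
```

Call:
{"name": "move_arm", "arguments": {
  "motion": [
    [-0.003,-0.001,-0.04,0,0,0,0.05],
    [0,0,-0.045,0,0,0,0.05],
    [0,0,-0.045,0,0,0,0.05],
    [0,0,-0.045,0,0,0,0.05],
    [0,0,-0.021,0,0,0,0.05],
    [0,0,-0.01,0,0,0,0.05],
    [0,0,0,0,0,0,0.05],
    [0,0,0,0,0,0,0.05],
    [0,0,0,0,0,0,0],
    [0,0,0,0,0,0,0]
  ]
}}

```text
t: 22.05
ee_pos: [0.3965, -0.2967, -0.0174]
orientation: [-0.524, 0.852, -0.001, 0.001]
wrist_force: [-0.6, 0.1, -0.6]
gripper_width: 0.0218
finger_force: 0.0
```

Call:
{"name": "move_arm", "arguments": {
  "motion": [
    [0,0,0,0,0,0,0],
    [0,0,0,0,0,0,0],
    [0,0,0,0,0,0,0],
    [0,0,0.03,0,0,0,0],
    [0,0,0.04,0,0,0,0],
    [0,0,0.04,0,0,0,0],
    [0.026,0.038,0,0,0,0.132,0],
    [0.025,0.038,0,0,0,0.132,0],
    [0.025,0.038,0,0,0,0.132,0],
    [0.025,0.038,0,0,0,0.132,0]
  ]
}}

```text
t: 23.05
ee_pos: [0.4968, -0.1427, 0.0913]
orientation: [0.729, -0.684, -0.0, -0.0]
wrist_force: [-0.0, -0.9, -1.9]
gripper_width: 0.0106
finger_force: 60.8
```

Call:
{"name": "move_arm", "arguments": {
  "motion": [
    [0.025,0.038,0,0,0,0,0],
    [0.025,0.038,0,0,0,0,0],
    [0.025,0.038,0,0,0,0,0],
    [0.025,0.038,0,0,0,0,0],
    [0,0,0,0,0,0,0],
    [0,0,0,0,0,0,0],
    [0,0,0,0,0,0,0]
  ]
}}

```text
t: 23.75
ee_pos: [0.5958, 0.0071, 0.091]
orientation: [0.727, -0.686, -0.0, 0.0]
wrist_force: [-1.2, -0.3, -0.8]
gripper_width: 0.0106
finger_force: 60.8
```

```bash
python3 -c "
from h import *
im=aim(zoff=0.1); print(bot.get_state()['gripper_width'])"
```

```text
tcp [0.5958 0.0069 0.0912] yaw -3.084 tilt 0.0007 q [ 0.27  0.4   0.03 -0.   -1.2  -0.22]
bracket [ 0.5961 -0.0014  0.0653] [97.1 14.8] lug [0.5959 0.0029 0.1384] shift [ 0.0004 -0.0083] turn 0.007
0.01069047001220419
```

Call:
{"name": "move_arm", "arguments": {
  "motion": [
    [0,0.0005,-0.03,0,0,0,0],
    [0,0,-0.03,0,0,0,0],
    [0,0,-0.018,0,0,0,0],
    [0,0,-0.01,0,0,0,0],
    [0,0,-0.008,0,0,0,0],
    [0,0,-0.006,0,0,0,0],
    [0,0,0,0,0,0,0],
    [0,0,0,0,0,0,0],
    [0,0,0,0,0,0,0.04],
    [0,0,0,0,0,0,0.04]
  ]
}}

```text
t: 24.8
ee_pos: [0.5973, 0.0083, -0.0097]
orientation: [0.728, -0.686, 0.001, -0.001]
wrist_force: [-1.2, 0.5, -0.0]
gripper_width: 0.0386
finger_force: 0.0
```

Call:
{"name": "move_arm", "arguments": {
  "motion": [
    [0,0,0,0,0,0,0.04],
    [0,0,0.03,0,0,0,0.05],
    [0,0,0.05,0,0,0,0.05],
    [0,0,0.05,0,0,0,0.05],
    [-0.02,0,0.05,0,0,0,0.05],
    [-0.03,0.02,0.02,0,0,0.142,0.05],
    [-0.03,0.029,0,0,0,0.142,0.05],
    [-0.03,0.03,0,0,0,0.142,0.05],
    [-0.03,0.03,0,0,0,0.142,0.05],
    [-0.03,0.03,0,0,0,0.142,0.05]
  ]
}}

```text
t: 25.8
ee_pos: [0.4267, 0.148, 0.1862]
orientation: [0.922, -0.388, 0.0, -0.001]
wrist_force: [0.7, 0.8, 0.1]
gripper_width: 0.0503
finger_force: 0.0
```

Call:
{"name": "move_arm", "arguments": {
  "motion": [
    [-0.03,0.03,0,0,0,0.142,0.05],
    [-0.023,0.03,0,0,0,0.142,0.05],
    [0,0.03,0,0,0,0.142,0.05],
    [0,0.02,0,0,0,0.142,0.05],
    [0,0,0,0,0,0.142,0.05],
    [0,0,0,0,0,0,0.05],
    [0,0,0,0,0,0,0.05]
  ]
}}

```text
t: 26.5
ee_pos: [0.3749, 0.257, 0.186]
orientation: [0.999, -0.048, 0.0, -0.0]
wrist_force: [1.1, -0.7, -0.0]
gripper_width: 0.0499
finger_force: 0.0
```

```bash
python3 -c "
from h import *
im=aim()"
```

```text
tcp [0.3749 0.2569 0.186 ] yaw -1.666 tilt 0.0004 q [ 0.95  0.07 -0.15  0.   -1.35  0.53]
bracket [0.3735 0.2579 1.4752] [93.3 33.3] lug [0.3751 0.2581 0.0324] shift [-0.0015  0.001 ] turn -0.0
bracket [0.4659 0.4756 0.7788] [95.3 35.5] lug [0.4665 0.4735 0.0307] shift [0.0909 0.2187] turn -0.696
```

Call:
{"name": "move_arm", "arguments": {
  "motion": [
    [-0.001,0.001,-0.04,0,0,0,0.05],
    [0,0,-0.045,0,0,0,0.05],
    [0,0,-0.045,0,0,0,0.05],
    [0,0,-0.045,0,0,0,0.05],
    [0,0,-0.02,0,0,0,0.05],
    [0,0,-0.01,0,0,0,0.05],
    [0,0,0,0,0,0,0.05],
    [0,0,0,0,0,0,0.05],
    [0,0,0,0,0,0,0],
    [0,0,0,0,0,0,0]
  ]
}}

```text
t: 27.55
ee_pos: [0.3745, 0.259, -0.0181]
orientation: [0.999, -0.046, 0.001, -0.001]
wrist_force: [0.6, -0.9, 0.6]
gripper_width: 0.0219
finger_force: 0.0
```

Call:
{"name": "move_arm", "arguments": {
  "motion": [
    [0,0,0,0,0,0,0],
    [0,0,0,0,0,0,0],
    [0,0,0,0,0,0,0],
    [0,0,0.03,0,0,0,0],
    [0,0,0.04,0,0,0,0],
    [0,0,0.04,0,0,0,0],
    [0,-0.03,0.01,0,0,-0.142,0],
    [0.02,-0.03,0,0,0,-0.142,0],
    [0.02,-0.03,0,0,0,-0.142,0],
    [0.02,-0.03,0,0,0,-0.142,0]
  ]
}}

```text
t: 28.55
ee_pos: [0.4342, 0.1371, 0.1011]
orientation: [0.945, -0.326, 0.0, -0.0]
wrist_force: [0.9, 0.1, -0.5]
gripper_width: 0.0107
finger_force: 59.8
```

Call:
{"name": "move_arm", "arguments": {
  "motion": [
    [0.02,-0.03,0,0,0,-0.142,0],
    [0.03,-0.02,0,0,0,-0.142,0],
    [0.03,-0.02,0,0,0,-0.142,0],
    [0.03,-0.012,0,0,0,-0.142,0],
    [0.03,0,0,0,0,-0.142,0],
    [0.02,0,-0.01,0,0,-0.142,0],
    [0,0,0,0,0,0,0],
    [0,0,0,0,0,0,0]
  ]
}}

```text
t: 29.35
ee_pos: [0.5933, 0.056, 0.0899]
orientation: [0.728, -0.685, -0.001, 0.001]
wrist_force: [-0.1, 0.1, -0.5]
gripper_width: 0.0108
finger_force: 59.8
```

```bash
python3 -c "
from h import *
im=aim(zoff=0.1); print(bot.get_state()['gripper_width'])"
```

```text
tcp [0.5932 0.0561 0.0906] yaw -3.081 tilt 0.0009 q [ 0.36  0.4   0.03 -0.   -1.2  -0.3 ]
bracket [0.5938 0.057  0.0667] [98.3 32.3] lug [0.5935 0.0526 0.1381] shift [0.0006 0.0009] turn 0.006
0.010656079802550709
```

Call:
{"name": "move_arm", "arguments": {
  "motion": [
    [0,-0.0005,-0.03,0,0,0,0],
    [0,0,-0.03,0,0,0,0],
    [0,0,-0.018,0,0,0,0],
    [0,0,-0.01,0,0,0,0],
    [0,0,-0.008,0,0,0,0],
    [0,0,-0.006,0,0,0,0],
    [0,0,0,0,0,0,0],
    [0,0,0,0,0,0,0],
    [0,0,0,0,0,0,0.04],
    [0,0,0,0,0,0,0.04]
  ]
}}

```text
t: 30.4
ee_pos: [0.5945, 0.0558, -0.0104]
orientation: [0.728, -0.686, 0.0, -0.001]
wrist_force: [0.2, 0.7, 0.6]
gripper_width: 0.0385
finger_force: 0.0
```

Call:
{"name": "move_arm", "arguments": {
  "motion": [
    [0,0,0,0,0,0,0.04],
    [0,0,0.03,0,0,0,0.05],
    [0,0,0.05,0,0,0,0.05],
    [0,0,0.05,0,0,0,0.05],
    [-0.03,0,0.05,0,0,0.12,0.05],
    [-0.04,0.01,0.03,0,0,0.12,0.05],
    [-0.04,0.02,0.025,0,0,0.12,0.05],
    [-0.01,0.045,0,0,0,0.12,0.05],
    [-0.007,0.045,0,0,0,0.12,0.05],
    [0,0.045,0,0,0,0.122,0.05]
  ]
}}

```text
t: 31.4
ee_pos: [0.472, 0.2215, 0.2169]
orientation: [0.924, -0.382, 0.001, -0.001]
wrist_force: [2.0, 0.2, 0.1]
gripper_width: 0.0499
finger_force: 0.0
```

Call:
{"name": "move_arm", "arguments": {
  "motion": [
    [0,0.045,0,0,0,0,0.05],
    [0,0.045,0,0,0,0,0.05],
    [0,0.045,0,0,0,0,0.05],
    [0,0.045,0,0,0,0,0.05],
    [0,0.045,0,0,0,0,0.05],
    [0,0.029,0,0,0,0,0.05],
    [0,0,0,0,0,0,0.05],
    [0,0,0,0,0,0,0.05]
  ]
}}

```text
t: 32.2
ee_pos: [0.4727, 0.4745, 0.2148]
orientation: [0.923, -0.384, -0.0, 0.0]
wrist_force: [-0.6, -1.2, 0.8]
gripper_width: 0.0501
finger_force: 0.0
```

```bash
python3 -c "
from h import *
im=aim()"
```

```text
tcp [0.473  0.4738 0.2155] yaw -2.361 tilt 0.0003 q [ 1.02  0.5   0.51  0.   -1.58 -0.24]
bracket [0.466  0.4768 0.7814] [93.1 34.6] lug [0.4679 0.4757 0.0325] shift [-0.0069  0.0031] turn 0.0
```

Call:
{"name": "move_arm", "arguments": {
  "motion": [
    [-0.006,0.003,-0.045,0,0,0,0.05],
    [0,0,-0.045,0,0,0,0.05],
    [0,0,-0.045,0,0,0,0.05],
    [0,0,-0.045,0,0,0,0.05],
    [0,0,-0.03,0,0,0,0.05],
    [0,0,-0.016,0,0,0,0.05],
    [0,0,-0.009,0,0,0,0.05],
    [0,0,0,0,0,0,0.05],
    [0,0,0,0,0,0,0.05],
    [0,0,0,0,0,0,0]
  ]
}}

```text
t: 33.25
ee_pos: [0.4677, 0.4778, -0.0177]
orientation: [0.923, -0.385, 0.0, -0.002]
wrist_force: [0.1, -0.7, 0.8]
gripper_width: 0.0369
finger_force: 0.0
```

Call:
{"name": "move_arm", "arguments": {
  "motion": [
    [0,0,0,0,0,0,0],
    [0,0,0,0,0,0,0],
    [0,0,0,0,0,0,0],
    [0,0,0,0,0,0,0],
    [0,0,0.03,0,0,0,0],
    [0,0,0.045,0,0,0,0],
    [0,0,0.045,0,0,0,0],
    [0,0,0.045,0,0,0,0],
    [0,0,0.045,0,0,0,0],
    [0,0,0,0,0,0,0]
  ]
}}

```text
t: 34.25
ee_pos: [0.4694, 0.4791, 0.1984]
orientation: [0.923, -0.385, 0.002, -0.006]
wrist_force: [0.2, 0.5, -0.8]
gripper_width: 0.0107
finger_force: 61.1
```

Call:
{"name": "move_arm", "arguments": {
  "motion": [
    [0,-0.03,0,0,0,-0.12,0],
    [0,-0.035,0,0,0,-0.12,0],
    [0,-0.04,0,0,0,-0.12,0],
    [0,-0.04,0,0,0,-0.12,0],
    [0,-0.04,0,0,0,-0.12,0],
    [0,-0.04,0,0,0,-0.124,0],
    [0,-0.04,0,0,0,0,0],
    [0,-0.04,0,0,0,0,0],
    [0.02,-0.04,0,0,0,0,0],
    [0.03,-0.03,0,0,0,0,0]
  ]
}}

```text
t: 35.25
ee_pos: [0.5162, 0.1001, 0.1908]
orientation: [0.727, -0.686, -0.0, -0.0]
wrist_force: [0.4, 1.7, -0.7]
gripper_width: 0.0107
finger_force: 60.9
```

Call:
{"name": "move_arm", "arguments": {
  "motion": [
    [0.03,0,-0.02,0,0,0,0],
    [0.03,0,-0.04,0,0,0,0],
    [0.0145,0,-0.04,0,0,0,0],
    [0,0,-0.005,0,0,0,0],
    [0,0,0,0,0,0,0],
    [0,0,0,0,0,0,0]
  ]
}}

```text
t: 35.85
ee_pos: [0.5921, 0.1023, 0.0875]
orientation: [0.727, -0.686, 0.001, -0.001]
wrist_force: [0.0, 0.7, -0.5]
gripper_width: 0.0107
finger_force: 60.8
```

```bash
python3 -c "
from h import *
im=aim(zoff=0.1); print(bot.get_state()['gripper_width'])"
```

```text
tcp [0.5923 0.1025 0.0881] yaw -3.084 tilt 0.0043 q [ 0.43  0.41  0.03  0.   -1.2  -0.37]
bracket [0.592  0.1044 0.0596] [98.9 38.4] lug [0.5921 0.0983 0.1365] shift [-0.0003  0.0019] turn 0.002
0.01106012099705433
```

Call:
{"name": "move_arm", "arguments": {
  "motion": [
    [-0.0015,0.0005,-0.03,0,0,0,0],
    [0,0,-0.03,0,0,0,0],
    [0,0,-0.015,0,0,0,0],
    [0,0,-0.01,0,0,0,0],
    [0,0,-0.008,0,0,0,0],
    [0,0,-0.006,0,0,0,0],
    [0,0,0,0,0,0,0],
    [0,0,0,0,0,0,0],
    [0,0,0,0,0,0,0.04],
    [0,0,0,0,0,0,0.04]
  ]
}}

```text
t: 36.9
ee_pos: [0.5901, 0.1025, -0.0132]
orientation: [0.727, -0.687, 0.0, -0.0]
wrist_force: [-0.8, 1.2, 0.0]
gripper_width: 0.0388
finger_force: 0.0
```

Call:
{"name": "move_arm", "arguments": {
  "motion": [
    [0,0,0,0,0,0,0.04],
    [0,0,0.03,0,0,0,0.05],
    [0,0,0.05,0,0,0,0.06],
    [-0.03,0,0.05,0,0,0,0.06],
    [-0.05,0,0.05,0,0,0,0.06],
    [-0.05,0,0.04,0,0,0,0.06],
    [-0.03,0,0,0,0,0,0.06],
    [0,0,0,0,0,0,0.06],
    [0,0,0,0,0,0,0.06]
  ]
}}

```text
t: 37.8
ee_pos: [0.4596, 0.1026, 0.1764]
orientation: [0.727, -0.686, 0.0, -0.001]
wrist_force: [0.6, 0.3, 0.0]
gripper_width: 0.0598
finger_force: 0.0
```

Run:
```python
from h import *
im=snap('wrist','w7.png');t=snap('top');s=snap('side');st=bot.get_state();print(st['ee_pos'],st['q'].round(2))
for n,I in(('wrist',im),('side',s),('top',t)):
    for b in brackets(I,.006): print(n,np.round(b[:5],3))
    P=pts(I); hsv=cv2.cvtColor(I['color'],cv2.COLOR_BGR2HSV)
    box=(P[...,0]>.42)&(P[...,0]<.66)&(P[...,1]>.2)&(P[...,1]<.33)&(P[...,2]>.06)&(P[...,2]<.2)
    wood=box&(hsv[...,0]>4)&(hsv[...,0]<22)&(hsv[...,1]>100); q=P[wood]
    print('wood',len(q)); q=P[box]; print(np.percentile(q,[2,50,98],axis=0).round(3).tolist())
    if len(q)>20:
        mu=q.mean(0);v=np.linalg.svd(q-mu,full_matrices=False)[2][0]; v*=np.sign(v[2]);print('axis',mu.round(4),v.round(3))
    wh=box&(hsv[...,1]<40)&(hsv[...,2]>140); q=P[wh]; print('white',len(q),q.mean(0).round(4) if len(q) else '', q.max(0).round(4) if len(q) else '')
    np.savez(n+'.npz',P=P,c=I['color'])
```

```text
[0.46025062 0.10243683 0.17531811] [ 0.55  0.11 -0.14  0.   -1.33 -0.5 ]
wrist [ 5.9900e-01 -3.8000e-02  5.8000e-02  9.6216e+01  3.5694e+01]
wrist [5.9700e-01 9.0000e-03 5.7000e-02 9.6327e+01 3.4813e+01]
wrist [5.9400e-01 5.7000e-02 5.1000e-02 9.6340e+01 3.4652e+01]
wrist [5.9000e-01 1.0300e-01 5.5000e-02 9.5660e+01 3.5294e+01]
wood 44
[[0.505, 0.25, 0.061], [0.52, 0.268, 0.078], [0.579, 0.285, 0.138]]
axis [0.5316 0.2665 0.0889] [0.699 0.082 0.711]
white 212 [0.5718 0.2715 0.1299] [0.5817 0.2793 0.1418]
side [ 5.99000e-01  9.00000e-03 -1.51000e+00  9.60270e+01  2.27854e+02]
wood 307
[[0.509, 0.254, 0.062], [0.56, 0.275, 0.105], [0.613, 0.286, 0.161]]
axis [0.5599 0.2722 0.1079] [ 0.697 -0.021  0.717]
white 234 [0.5946 0.269  0.149 ] [0.6177 0.2798 0.1648]
top [5.9800e-01 8.0000e-03 6.6000e-02 9.1171e+01 2.9628e+01]
top [ 6.0000e-01 -4.0000e-02  5.9000e-02  9.0812e+01  3.0590e+01]
top [ 6.0100e-01 -8.9000e-02  5.8000e-02  9.0886e+01  3.0153e+01]
top [5.9400e-01 5.6000e-02 2.7000e-02 9.0584e+01 3.1498e+01]
wood 17
[[0.557, 0.252, 0.108], [0.584, 0.263, 0.142], [0.614, 0.276, 0.162]]
axis [0.5839 0.2629 0.1394] [ 0.7   -0.03   0.714]
white 139 [0.5878 0.2638 0.1458] [0.6143 0.2745 0.1659]
```

View pics/w7.png

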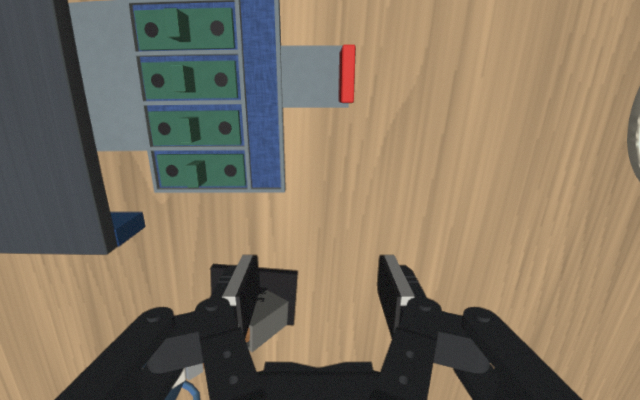

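Four brackets are visible seated in their compartments at (185,30) to (200,170), and the fifth slot is just out of view. I'll get a clear look at the holder at (255,300).

Call:
{"name": "move_arm", "arguments": {
  "motion": [
    [0.03,0,0.04,0,0,0,0.085],
    [0.03,0,0.04,0,0,0,0.085],
    [0.02,-0.01,0.04,0,0,0,0.085],
    [0,-0.01,0.01,0,0,0,0.085],
    [0,0,0,0,0,0,0.085],
    [0,0,0,0,0,0,0.085],
    [0,0,0,0,0,0,0.085]
  ]
}}

```text
t: 38.65
ee_pos: [0.539, 0.0827, 0.3041]
orientation: [0.727, -0.687, -0.001, 0.001]
wrist_force: [0.6, 0.6, -0.4]
gripper_width: 0.0849
finger_force: 0.0
```

Run:
```python
from h import *
im=snap('wrist','w8.png');st=bot.get_state();print(st['ee_pos'],st['q'].round(2))
for b in brackets(im,.006): print(np.round(b[:5],3))
P=pts(im); hsv=cv2.cvtColor(im['color'],cv2.COLOR_BGR2HSV)
ft=(P[...,0]>.4)&(P[...,0]<.66)&(P[...,1]>.15)&(P[...,1]<.35)&(hsv[...,2]<55)&(P[...,2]<.02)&(P[...,2]>.004)
k,l,s,c=cv2.connectedComponentsWithStats(ft.astype(np.uint8)); j=1+s[1:,4].argmax(); q=P[l==j]
print('foot',cv2.minAreaRect((q[:,:2]*1000).astype(np.float32)),np.median(q[:,2]),cv2.boxPoints(cv2.minAreaRect((q[:,:2]*1000).astype(np.float32))).round().tolist())
box=(P[...,0]>.42)&(P[...,0]<.68)&(P[...,1]>.2)&(P[...,1]<.33)&(P[...,2]>.025)&(P[...,2]<.2)
for z0 in np.arange(.04,.17,.01):
    q=P[box&(abs(P[...,2]-z0)<.004)]
    if len(q)>8: print(z0.round(3),len(q),np.percentile(q[:,:2],[3,97],axis=0).round(4).tolist(),'midy',np.percentile(q[:,1],[3,97]).mean().round(4))
```

```text
[0.53899136 0.08272898 0.30444307] [ 0.44  0.24  0.35 -0.   -1.68 -0.38]
[ 6.0200e-01 -8.7000e-02  5.1000e-02  9.3312e+01  3.4438e+01]
[ 6.0000e-01 -3.9000e-02  5.6000e-02  9.4043e+01  3.4959e+01]
[5.9800e-01 9.0000e-03 7.5000e-02 9.4471e+01 3.4105e+01]
[5.9500e-01 5.8000e-02 5.4000e-02 9.3836e+01 3.5057e+01]
[5.9100e-01 1.0300e-01 5.5000e-02 9.2920e+01 3.4028e+01]
foot ((534.184814453125, 265.43511962890625), (78.185302734375, 105.10285186767578), 88.43399810791016) 0.011384853066213896 [[481.0, 228.0], [586.0, 225.0], [588.0, 303.0], [483.0, 306.0]]
0.04 152 [[0.4888, 0.2495], [0.5457, 0.2833]] midy 0.2664
0.05 130 [[0.4956, 0.2494], [0.5381, 0.2839]] midy 0.2667
0.06 141 [[0.5022, 0.2491], [0.5468, 0.2831]] midy 0.2661
0.07 177 [[0.5094, 0.2494], [0.5463, 0.2836]] midy 0.2665
0.08 261 [[0.5169, 0.2501], [0.5518, 0.2846]] midy 0.2673
0.09 108 [[0.5352, 0.2554], [0.5615, 0.2752]] midy 0.2653
0.1 103 [[0.5439, 0.2552], [0.5719, 0.2747]] midy 0.265
0.11 128 [[0.5514, 0.2545], [0.5825, 0.2748]] midy 0.2647
0.12 133 [[0.5595, 0.2543], [0.5871, 0.2751]] midy 0.2647
0.13 154 [[0.5671, 0.2537], [0.5956, 0.277]] midy 0.2653
0.14 163 [[0.5775, 0.2536], [0.6048, 0.2751]] midy 0.2643
0.15 191 [[0.5857, 0.2534], [0.6154, 0.2743]] midy 0.2639
0.16 211 [[0.5944, 0.2537], [0.6107, 0.2744]] midy 0.2641
```

View pics/w8.png

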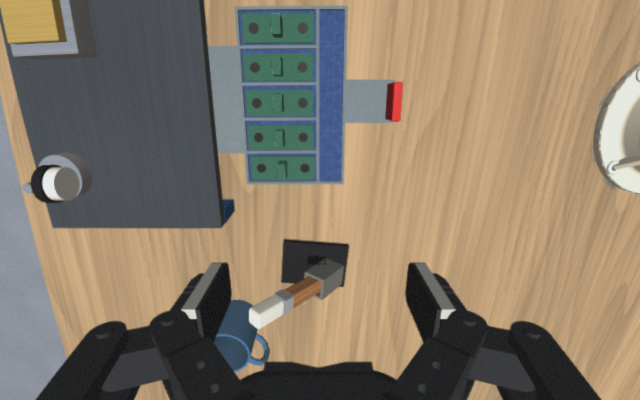

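All five brackets are seated, at (278,28) to (282,168). The brush runs from the sleeve at (325,278) to its white tip at (262,315) and leans about 40° along +x. The mug at (235,335) is clear. I'll orient for a perpendicular grasp.

Call:
{"name": "move_arm", "arguments": {
  "motion": [
    [-0.004,0.02,0,0,0,0.145,0.05],
    [-0.004,0.02,0,0,0,0.145,0.05],
    [-0.004,0.02,0,0,0,0.145,0.05],
    [-0.004,0.02,0,0,0,0.145,0.05],
    [-0.004,0.02,0,0,0,0.145,0.05],
    [-0.004,0.02,0,0,0,0.145,0.05],
    [-0.004,0.02,0,0,0,0.145,0.05],
    [-0.004,0.02,0,0,0,0.145,0.05],
    [-0.003,0.02,0,0,0,0.145,0.05],
    [0,0.003,0,0,0,0.145,0.05]
  ]
}}

```text
t: 39.7
ee_pos: [0.5035, 0.2675, 0.3046]
orientation: [1.0, -0.028, -0.001, 0.0]
wrist_force: [-0.0, -0.3, 0.7]
gripper_width: 0.0495
finger_force: 0.0
```

Call:
{"name": "move_arm", "arguments": {
  "motion": [
    [0,0,0,0,0,0.039,0.05],
    [0,0,0,-0.0036,-0.1455,0,0.05],
    [0,0,0,-0.0036,-0.1455,0,0.05],
    [0,0,-0.02,-0.0036,-0.1455,0,0.05],
    [0,0,-0.03,-0.0036,-0.1455,0,0.05],
    [0,0,-0.03,-0.0036,-0.1455,0,0.05],
    [0,0,-0.03,-0.0036,-0.1455,0,0.05],
    [0,0,-0.03,0,0,0,0.05],
    [0,0,0,0,0,0,0.05],
    [0,0,0,0,0,0,0.05]
  ]
}}

```text
t: 40.7
ee_pos: [0.519, 0.2547, 0.2054]
orientation: [0.931, -0.027, 0.363, 0.017]
wrist_force: [0.4, 1.0, 1.0]
gripper_width: 0.0505
finger_force: 0.0
```

Run:
```python
from h import *
s=bot.get_state();r=R.from_quat(s['orientation']).as_matrix();print(s['ee_pos'],s['q'].round(2));print(r.round(3))
im=snap('wrist','w9.png')
# brush centreline in wrist view: depth points in holder region
P=pts(im)
box=(P[...,0]>.5)&(P[...,0]<.66)&(P[...,1]>.22)&(P[...,1]<.31)&(P[...,2]>.092)&(P[...,2]<.18)
for z0 in np.arange(.095,.17,.01):
    q=P[box&(abs(P[...,2]-z0)<.004)]
    if len(q)>8: print(z0.round(3),len(q),np.percentile(q[:,:2],[3,97],axis=0).round(4).tolist(),'midy',np.percentile(q[:,1],[3,97]).mean().round(4))
```

```text
[0.5190447  0.25472111 0.2053941 ] [ 1.02 -0.04 -0.79  1.07 -0.76 -0.3 ]
[[ 0.735 -0.063  0.675]
 [-0.038 -0.998 -0.052]
 [ 0.677  0.012 -0.736]]
0.095 178 [[0.5399, 0.2576], [0.5468, 0.278]] midy 0.2678
0.105 217 [[0.5478, 0.257], [0.5556, 0.2777]] midy 0.2674
0.115 223 [[0.5559, 0.2573], [0.5631, 0.2774]] midy 0.2674
0.125 288 [[0.5638, 0.2562], [0.575, 0.2778]] midy 0.267
0.135 250 [[0.5745, 0.2554], [0.5815, 0.2778]] midy 0.2666
0.145 303 [[0.5819, 0.2549], [0.5907, 0.2776]] midy 0.2662
0.155 416 [[0.5903, 0.255], [0.6139, 0.2772]] midy 0.2661
0.165 146 [[0.5983, 0.2559], [0.6045, 0.2756]] midy 0.2658
```

View pics/w9.png

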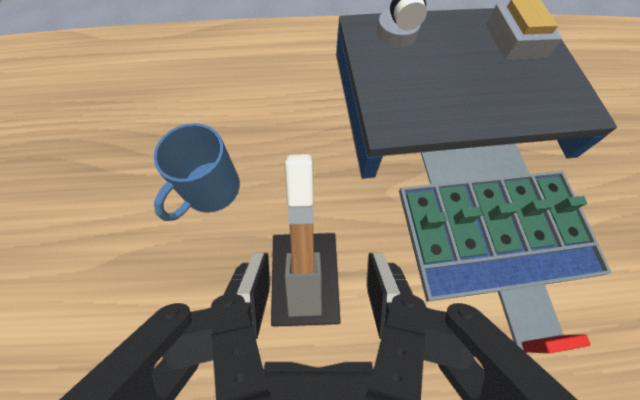

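The brush (300,230) is upright in view between the fingers, with the mug at (195,165) well to the left. I'll compute the remaining corrections.

```bash
cat >> h.py <<'E'
def delta(p_des,y_des,z_des):
    s=bot.get_state(); r=R.from_quat(s['orientation'])
    D=np.array([np.cross(y_des,z_des),y_des,z_des]).T
    print('pos',s['ee_pos'].round(4),'shift',(np.array(p_des)-s['ee_pos']).round(4),'rotvec',(R.from_matrix(D)*r.inv()).as_rotvec().round(4),'q',s['q'].round(2))
E
python3 - <<'E'
from h import *
f=-.03;p=np.radians(40)
a=np.array([np.cos(p)*np.cos(f),np.cos(p)*np.sin(f),-np.sin(p)]); y=np.array([np.sin(f),-np.cos(f),0]); print(a)
G=np.array([.566,.2665,.108])+.043*a; print('grasp',G,'pre',G-.11*a)
delta(G-.11*a,y,a)
E
```

```text
[ 0.76569975 -0.02297789 -0.64278761]
grasp [0.59892509 0.26551195 0.08036013] pre [0.51469812 0.26803952 0.15106677]
pos [0.5195 0.2556 0.2067] shift [-0.0048  0.0124 -0.0556] rotvec [ 0.0038 -0.1277  0.0338] q [ 1.03 -0.04 -0.78  1.07 -0.76 -0.3 ]
```

Call:
{"name": "move_arm", "arguments": {
  "motion": [
    [-0.002,0.006,-0.02,0.001,-0.043,0.011,0.05],
    [-0.002,0.006,-0.02,0.001,-0.043,0.011,0.05],
    [-0.001,0,-0.015,0.001,-0.042,0.012,0.05],
    [0,0,0,0,0,0,0.05],
    [0,0,0,0,0,0,0.05],
    [0,0,0,0,0,0,0.05]
  ]
}}

```text
t: 41.35
ee_pos: [0.5158, 0.2688, 0.1548]
orientation: [0.906, -0.013, 0.423, 0.007]
wrist_force: [0.0, 1.0, -0.0]
gripper_width: 0.0502
finger_force: 0.0
```

Run:
```python
from h import *
f=-.03;p=np.radians(40)
a=np.array([np.cos(p)*np.cos(f),np.cos(p)*np.sin(f),-np.sin(p)]); y=np.array([np.sin(f),-np.cos(f),0])
G=np.array([.566,.2665,.108])+.043*a
delta(G,y,a)
```

```text
pos [0.5158 0.2688 0.1548] shift [ 0.0831 -0.0033 -0.0744] rotvec [ 0.0009  0.001  -0.0005] q [ 0.86  0.02 -1.    1.7  -0.64 -0.83]
```

Run:
```python
from h import *
f=-.03;p=np.radians(52)
a=np.array([np.cos(p)*np.cos(f),np.cos(p)*np.sin(f),-np.sin(p)]); y=np.array([np.sin(f),-np.cos(f),0]);print(a)
G=np.array([.566,.2665,.108])+.044*a; print('grasp',G)
delta(G-.1*a,y,a)
```

```text
[ 0.61538445 -0.01846707 -0.78801075]
grasp [0.59307692 0.26568745 0.07332753]
pos [0.5158 0.2688 0.1548] shift [ 0.0157 -0.0013 -0.0026] rotvec [ 0.0071  0.2104 -0.0006] q [ 0.86  0.02 -1.    1.7  -0.64 -0.83]
```

Call:
{"name": "move_arm", "arguments": {
  "motion": [
    [0.005,0,0,0.002,0.07,0,0.05],
    [0.005,-0.001,0,0.002,0.07,0,0.05],
    [0.005,0,-0.003,0.003,0.07,0,0.05],
    [0.01,0,-0.013,0,0,0,0.05],
    [0.01,0,-0.013,0,0,0,0.05],
    [0.01,-0.001,-0.013,0,0,0,0.05],
    [0,0,0,0,0,0,0.05],
    [0,0,0,0,0,0,0.05]
  ]
}}

```text
t: 42.15
ee_pos: [0.56, 0.2654, 0.111]
orientation: [0.946, -0.014, 0.325, 0.006]
wrist_force: [0.3, 0.7, 0.7]
gripper_width: 0.0498
finger_force: 0.0
```

Run:
```python
from h import *
f=-.03;p=np.radians(52)
a=np.array([np.cos(p)*np.cos(f),np.cos(p)*np.sin(f),-np.sin(p)]); y=np.array([np.sin(f),-np.cos(f),0])
G=np.array([.566,.2665,.108])+.044*a
delta(G,y,a)
```

```text
pos [0.56   0.2654 0.111 ] shift [ 0.0331  0.0003 -0.0376] rotvec [ 0.0019 -0.002   0.0002] q [ 0.8   0.13 -0.84  1.33 -0.48 -0.44]
```

Call:
{"name": "move_arm", "arguments": {
  "motion": [
    [0.01,0,-0.0115,0,0,0,0.05],
    [0.01,0,-0.0115,0,0,0,0.05],
    [0.008,0,-0.009,0,0,0,0.05],
    [0.005,0,-0.0056,0,0,0,0.05],
    [0,0,0,0,0,0,0.05],
    [0,0,0,0,0,0,0.05],
    [0,0,0,0,0,0,0.05]
  ]
}}

```text
t: 42.85
ee_pos: [0.5924, 0.2655, 0.0732]
orientation: [0.946, -0.014, 0.325, 0.006]
wrist_force: [-0.5, 0.4, 0.3]
gripper_width: 0.0498
finger_force: 0.0
```

Run:
```python
from h import *
s=bot.get_state();print(s['ee_pos'],s['q'].round(2),s['wrist_force'])
im=snap('wrist');P=pts(im)
r=R.from_quat(s['orientation']).as_matrix()
L=(P-s['ee_pos'])@r   # tool coords
hsv=cv2.cvtColor(im['color'],cv2.COLOR_BGR2HSV)
wood=(abs(L[...,1])<.02)&(L[...,2]>-.09)&(L[...,2]<0.02)&(abs(L[...,0])<.1)
q=L[wood]; 
for x0 in np.arange(-.09,.09,.015):
    c=q[abs(q[:,0]-x0)<.006]
    if len(c)>8: print(x0.round(3),len(c),'y',np.percentile(c[:,1],[3,97]).round(4),'z',np.percentile(c[:,2],[3,50,97]).round(4))
```

```text
[0.59240382 0.26552478 0.07320462] [ 0.63  0.22 -0.84  1.65 -0.39 -0.64] [-0.51131228  0.37372646  0.30508912]
-0.075 52 y [-0.0137  0.013 ] z [-0.0252 -0.0176 -0.0142]
-0.06 143 y [-0.0137  0.0131] z [-0.0424 -0.0299 -0.0163]
-0.045 1399 y [-0.0171  0.0166] z [-0.0477 -0.0427 -0.0206]
-0.03 644 y [-0.0102  0.0098] z [-0.0487 -0.047  -0.0451]
-0.015 771 y [-0.0102  0.0097] z [-0.0518 -0.0502 -0.0479]
0.0 879 y [-0.0103  0.0098] z [-0.0552 -0.0531 -0.0513]
0.015 1286 y [-0.0112  0.0105] z [-0.0582 -0.0566 -0.0547]
0.03 1441 y [-0.0114  0.0106] z [-0.061  -0.0592 -0.0566]
0.045 1734 y [-0.0114  0.0106] z [-0.0641 -0.0624 -0.0598]
0.06 2383 y [-0.011   0.0103] z [-0.0661 -0.0642 -0.0521]
```

Call:
{"name": "move_arm", "arguments": {
  "motion": [
    [-0.0037,0,0.0047,0,0,0,0.05],
    [0,0,0,0,0,0,0.05],
    [0,0,0,0,0,0,0],
    [0,0,0,0,0,0,0],
    [0,0,0,0,0,0,0],
    [0,0,0,0,0,0,0],
    [0,0,0,0,0,0,0]
  ],
  "grip_force": 60
}}

```text
t: 43.6
ee_pos: [0.5887, 0.2648, 0.0767]
orientation: [0.946, -0.014, 0.324, 0.006]
wrist_force: [-2.1, -0.7, 2.6]
gripper_width: 0.0217
finger_force: 58.5
```

Call:
{"name": "move_arm", "arguments": {
  "motion": [
    [0.003,0,0.004,0,0,0,0],
    [0.007,0,0.009,0,0,0,0],
    [0.007,0,0.009,0,0,0,0],
    [0.007,0,0.009,0,0,0,0],
    [0.007,0,0.009,0,0,0,0],
    [0,0,0,0,0,0,0]
  ]
}}

```text
t: 44.2
ee_pos: [0.6204, 0.2653, 0.1174]
orientation: [0.946, -0.015, 0.324, 0.006]
wrist_force: [-0.3, 0.6, 0.2]
gripper_width: 0.0213
finger_force: 58.7
```

Run:
```python
from h import *
s=bot.get_state();print(s['ee_pos'],s['q'].round(2),s['wrist_force'],s['gripper_width'],R.from_quat(s['orientation']).as_matrix()[:,2])
```

```text
[0.62037825 0.26525278 0.11736531] [ 0.71  0.2  -0.72  1.3  -0.45 -0.33] [-0.3498376   0.58038716  0.18168638] 0.021330939012903463 [ 0.61315405 -0.02026351 -0.78970342]
```

Call:
{"name": "move_arm", "arguments": {
  "motion": [
    [0.007,0,0.009,0,0,0,0],
    [0.007,0,0.009,0,0,0,0],
    [0.005,0,0.009,0,0,0,0],
    [0,0,0.02,0,0,0,0],
    [0,0,0.03,0,0,0,0],
    [-0.02,0,0.03,0,0,0,0],
    [-0.03,0,0.03,0,0.1,0,0],
    [-0.03,0,0.02,0,0.13,0,0],
    [-0.02,0,0,0,0.13,0,0],
    [0,0,0,0,0.13,0,0]
  ]
}}

```text
t: 45.2
ee_pos: [0.5421, 0.2644, 0.274]
orientation: [0.996, -0.013, 0.091, 0.009]
wrist_force: [1.0, 1.0, -0.4]
gripper_width: 0.0211
finger_force: 59.0
```

Call:
{"name": "move_arm", "arguments": {
  "motion": [
    [0,0,0,0,0.13,0,0],
    [0,0,0,0,0.06,0,0],
    [0,0,0,0,0,0,0],
    [0,0,0,0,0,0,0],
    [0,0,0,0,0,0,0]
  ]
}}

```text
t: 45.7
ee_pos: [0.5435, 0.2628, 0.271]
orientation: [1.0, -0.013, -0.002, 0.013]
wrist_force: [0.0, -0.5, -0.9]
gripper_width: 0.0215
finger_force: 58.8
```

```bash
cat >> h.py <<'E'
def brush():
    """held brush: top-face line in tool coordinates"""
    im=snap('wrist');s=bot.get_state();P=pts(im)
    r=R.from_quat(s['orientation']).as_matrix(); L=(P-s['ee_pos'])@r
    q=L[(abs(L[...,1])<.012)&(L[...,2]>-.09)&(L[...,2]<0.0)&(abs(L[...,0])<.12)]
    print(s['ee_pos'].round(4),'q',s['q'].round(2),'w',s['gripper_width'].round(4)); print(r.round(3).tolist())
    m=(q[:,0]>.012); f=np.polyfit(q[m,0],q[m,2],1); m2=abs(q[:,2]-np.polyval(f,q[:,0]))<.006; f=np.polyfit(q[m2,0],q[m2,2],1)
    g=q[m2]; print('x ext',np.percentile(g[:,0],[0.2,99.8]).round(4),'fit dz/dx',f.round(4),'y/x',np.polyfit(g[:,0],g[:,1],1).round(4))
    bw=r@np.array([1,0,f[0]])/np.hypot(1,f[0]); print('brush dir world',bw.round(3))
    return im,bw
E
python3 -c "
from h import *
im,_=brush(); cv2.imwrite('pics/w10.png',im['color'])"
```

```text
Traceback (most recent call last):
  File "h.py", line 57, in brush
    print(s['ee_pos'].round(4),'q',s['q'].round(2),'w',s['gripper_width'].round(4)); print(r.round(3).tolist())
                                                       ^^^^^^^^^^^^^^^^^^^^^^^^
AttributeError: 'float' object has no attribute 'round'
```

```bash
sed -i "s/s\['gripper_width'\].round(4)/round(s['gripper_width'],4)/" h.py; python3 -c "
from h import *
im,_=brush(); cv2.imwrite('pics/w10.png',im['color'])"
```

```text
[0.5433 0.2632 0.2717] q [ 0.72  0.37  0.45  0.02 -1.66  0.83] w 0.0217
[[1.0, -0.025, -0.004], [-0.025, -0.999, -0.025], [-0.003, 0.025, -1.0]]
x ext [-0.0264  0.0661] fit dz/dx [-0.1846 -0.0476] y/x [0.0054 0.0001]
brush dir world [ 0.984 -0.02   0.178]
```

View pics/w10.png

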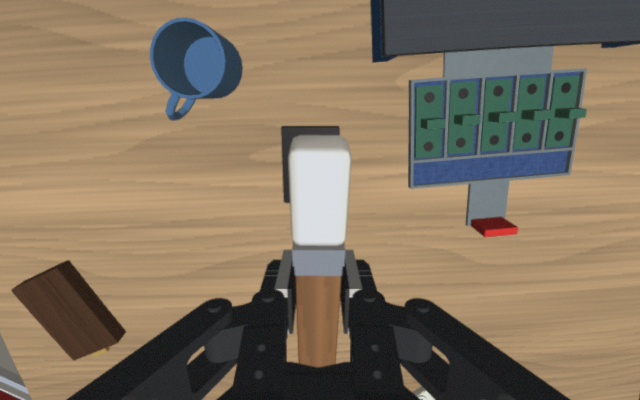

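Call:
{"name": "move_arm", "arguments": {
  "motion": [
    [-0.002,-0.03,0,0,0,-0.145,0],
    [-0.002,-0.03,0,0,0,-0.145,0],
    [-0.002,-0.03,0,0,0,-0.145,0],
    [-0.002,-0.03,0,0,0,-0.145,0],
    [-0.002,-0.03,0,0,0,-0.145,0],
    [-0.002,-0.03,0,0,0,-0.145,0],
    [-0.002,-0.03,0,0,0,-0.145,0],
    [-0.002,-0.03,0,0,0,-0.145,0],
    [-0.002,-0.03,0,0,0,-0.145,0],
    [0,-0.005,0,0,0,-0.14,0]
  ]
}}

```text
t: 46.8
ee_pos: [0.525, -0.0142, 0.2721]
orientation: [0.739, -0.674, -0.009, 0.007]
wrist_force: [0.5, 0.6, -0.9]
gripper_width: 0.0219
finger_force: 58.8
```

Call:
{"name": "move_arm", "arguments": {
  "motion": [
    [0,0,-0.03,0,0,-0.043,0],
    [0,0,-0.03,0.09,0.005,0,0],
    [0,0,-0.03,0.09,0.005,0,0],
    [0,0,-0.03,0,0,0,0],
    [0,0,0,0,0,0,0],
    [0,0,0,0,0,0,0]
  ]
}}

```text
t: 47.4
ee_pos: [0.5258, -0.0118, 0.1522]
orientation: [0.725, -0.683, -0.075, -0.054]
wrist_force: [0.3, 0.9, -0.5]
gripper_width: 0.0219
finger_force: 58.9
```

```bash
python3 -c "
from h import *
im,bw=brush()
b=np.array([.0574,-.9984,0]); print('rot to align',np.cross(bw,b).round(4))
s=bot.get_state();r=R.from_quat(s['orientation']).as_matrix();u=np.array([.9984,.0574,0]);print('roll err about b (tool y vs horizontal)',r[:,1].round(3))"
```

```text
[ 0.5266 -0.0116  0.1531] q [ 0.13  0.27  0.06 -0.19 -1.38 -0.03] w 0.0216
[[0.058, -0.998, -0.032], [-0.981, -0.063, 0.181], [-0.183, 0.021, -0.983]]
x ext [-0.0103  0.0668] fit dz/dx [-0.169  -0.0476] y/x [0.0079 0.0003]
brush dir world [ 0.063 -0.998 -0.016]
rot to align [-0.0162 -0.0009 -0.0052]
roll err about b (tool y vs horizontal) [-0.998 -0.063  0.021]
```

Call:
{"name": "move_arm", "arguments": {
  "motion": [
    [-0.0035,0.002,-0.03,-0.01,-0.021,-0.005,0],
    [0,0,-0.04,0,0,0,0],
    [0,0,-0.04,0,0,0,0],
    [0,0,-0.02,0,0,0,0],
    [0,0,-0.01,0,0,0,0],
    [0,0,0,0,0,0,0],
    [0,0,0,0,0,0,0]
  ]
}}

```text
t: 48.15
ee_pos: [0.5242, -0.0094, 0.0131]
orientation: [0.724, -0.684, -0.063, -0.059]
wrist_force: [-0.1, 0.3, 0.5]
gripper_width: 0.0213
finger_force: 59.0
```

Run:
```python
from h import *
im,bw=brush(); cv2.imwrite('pics/w11.png',im['color'])
b=np.array([.0574,-.9984,0]); print('rot to align',np.cross(bw,b).round(4))
P=pts(im);hsv=cv2.cvtColor(im['color'],cv2.COLOR_BGR2HSV)
wh=(hsv[...,1]<60)&(hsv[...,2]>130)&(P[...,0]>.48)&(P[...,0]<.57)&(P[...,1]<-.03)&(P[...,1]>-.14)&(P[...,2]>.03)
q=P[wh];print('head',len(q),np.percentile(q,[1,50,99],axis=0).round(4).tolist())
blue=((hsv[...,0]>95)&(hsv[...,0]<125)&(hsv[...,1]>110)&(P[...,2]<.02)&(P[...,0]<.545)&(P[...,0]>.49))
for y0 in (-.11,-.10,-.09,-.08,-.06):
    c=P[blue&(abs(P[...,1]-y0)<.004)]
    if len(c)>5: print(y0,len(c),np.percentile(c[:,0],[1,99]).round(4))
```

```text
[ 0.5243 -0.0095  0.0132] q [ 0.14  0.36 -0.18 -0.2  -1.02  0.02] w 0.0212
[[0.056, -0.998, -0.009], [-0.983, -0.057, 0.172], [-0.173, -0.001, -0.985]]
x ext [-0.0073  0.1192] fit dz/dx [ 0.619  -0.0749] y/x [-0.0001  0.    ]
brush dir world [ 0.043 -0.745 -0.665]
rot to align [-6.642e-01 -3.820e-02 -2.000e-04]
head 7420 [[0.5145, -0.1203, 0.0464], [0.5272, -0.0651, 0.061], [0.5388, -0.0307, 0.1693]]
-0.11 1142 [0.5145 0.5448]
-0.1 1056 [0.514  0.5447]
-0.09 994 [0.5134 0.5446]
-0.08 937 [0.5129 0.5449]
-0.06 23 [0.5438 0.5449]
```

View pics/w11.png

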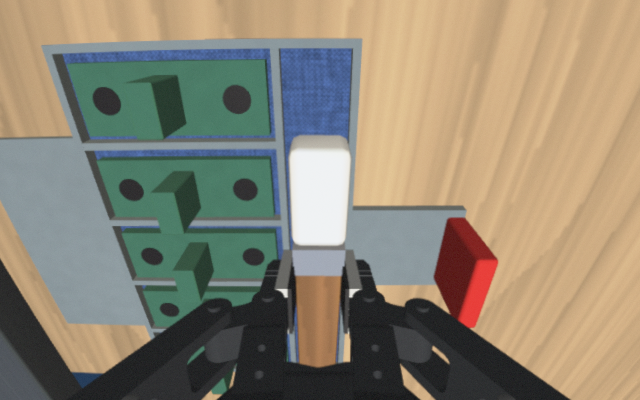

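The white head (320,190) and wood handle lie centred over the crosswise compartment. Lowering and releasing.

Call:
{"name": "move_arm", "arguments": {
  "motion": [
    [0,0,-0.012,0,0,0,0],
    [0,0,-0.008,0,0,0,0],
    [0,0,-0.006,0,0,0,0],
    [0,0,-0.004,0,0,0,0],
    [0,0,0,0,0,0,0],
    [0,0,0,0,0,0,0]
  ]
}}

```text
t: 48.8
ee_pos: [0.5254, -0.0096, -0.0167]
orientation: [0.724, -0.684, -0.062, -0.06]
wrist_force: [-0.2, 0.7, 12.5]
gripper_width: 0.0215
finger_force: 65.8
```

Call:
{"name": "move_arm", "arguments": {
  "motion": [
    [0,0,0,0,0,0,0.026],
    [0,0,0,0,0,0,0.032],
    [0,0,0,0,0,0,0.036],
    [0,0,0,0,0,0,0.036],
    [0,0.003,0.015,0,0,0,0.036],
    [0,0.005,0.03,0,0,0,0.04],
    [0,0.005,0.04,-0.08,-0.004,0,0.05],
    [-0.02,0,0.05,-0.09,-0.005,0,0.05],
    [-0.04,0,0.05,0,0,0,0.05],
    [-0.02,0,0.02,0,0,0,0.05]
  ]
}}

```text
t: 49.8
ee_pos: [0.4527, 0.004, 0.1749]
orientation: [0.727, -0.686, -0.001, -0.002]
wrist_force: [1.7, 0.8, -0.1]
gripper_width: 0.05
finger_force: 0.0
```

Call:
{"name": "move_arm", "arguments": {
  "motion": [
    [0,0,0,0,0,0,0.05],
    [0,0,0,0,0,0,0.05]
  ]
}}

```text
t: 50.0
ee_pos: [0.4527, 0.0036, 0.1718]
orientation: [0.727, -0.687, -0.003, -0.0]
wrist_force: [0.9, -0.5, -0.6]
gripper_width: 0.0501
finger_force: 0.0
```

```bash
cat > chk.py <<'E'
from h import *
im=snap('wrist');s=bot.get_state();r=R.from_quat(s['orientation']).as_matrix();print(s['t'],s['ee_pos'].round(4),r[:,1:].round(3).tolist())
P=pts(im);hsv=cv2.cvtColor(im['color'],cv2.COLOR_BGR2HSV)
bk=(P[...,2]>.016)&(P[...,2]<.04)&(P[...,0]>.485)&(P[...,0]<.56)&(P[...,1]>-.13)&(P[...,1]<.13)&~(green(im)>0)
k,l,st,c=cv2.connectedComponentsWithStats(bk.astype(np.uint8)); j=1+st[1:,4].argmax(); q=P[l==j]
print('brush',st[j,4],cv2.minAreaRect((q[:,:2]*1000).astype(np.float32)),'z',np.percentile(q[:,2],[5,50,95]))
for b in brackets(im,.006): print(np.round(b[:5],3))
red=((hsv[...,0]<8)|(hsv[...,0]>172))&(hsv[...,1]>150)&(hsv[...,2]>60)
q=P[red&(P[...,2]>.042)&(P[...,2]<.056)]; print('tab',len(q),cv2.minAreaRect((q[:,:2]*1000).astype(np.float32)))
E
python3 chk.py
```

```text
50.05 [0.4525 0.0033 0.1708] [[-0.998, -0.005], [-0.056, 0.003], [0.005, -1.0]]
brush 3540 ((524.29541015625, -2.6088714599609375), (24.511415481567383, 163.3089599609375), 2.9360859394073486) z [0.02275092 0.02714632 0.02858988]
[ 6.0200e-01 -8.8000e-02  5.3000e-02  9.6172e+01  3.4623e+01]
[ 6.0100e-01 -3.9000e-02  6.3000e-02  9.6637e+01  3.4893e+01]
[5.9900e-01 8.0000e-03 5.3000e-02 9.6470e+01 3.5163e+01]
[5.9400e-01 8.0000e-02 5.9000e-02 9.7963e+01 8.2496e+01]
tab 575 ((440.21527099609375, -2.912240982055664), (11.130913734436035, 48.293094635009766), 3.705871820449829)
```

Call:
{"name": "move_arm", "arguments": {
  "motion": [
    [-0.007,-0.003,-0.04,0,0,0,0.05],
    [-0.007,-0.003,-0.04,0,0,0,0.05],
    [0,0,-0.04,0,0,0,0.05],
    [0,0,-0.03,0,0,0,0.05],
    [0,0,-0.02,0,0,0,0.05],
    [0,0,-0.012,0,0,0,0.05],
    [0,0,0,0,0,0,0.05],
    [0,0,0,0,0,0,0.03],
    [0,0,0,0,0,0,0.02],
    [0,0,0,0,0,0,0]
  ],
  "grip_force": 40
}}

```text
t: 51.05
ee_pos: [0.4396, -0.0025, -0.0097]
orientation: [0.727, -0.687, -0.002, -0.001]
wrist_force: [2.9, -0.5, -3.1]
gripper_width: 0.0114
finger_force: 41.2
```

Call:
{"name": "move_arm", "arguments": {
  "motion": [
    [0,0,0,0,0,0,0],
    [0,0,0,0,0,0,0],
    [0,0,0,0,0,0,0],
    [0.002,0.0001,0,0,0,0,0],
    [0.004,0.0002,0,0,0,0,0],
    [0.006,0.0003,0,0,0,0,0],
    [0.008,0.0005,0,0,0,0,0],
    [0.008,0.0005,0,0,0,0,0],
    [0.008,0.0005,0,0,0,0,0],
    [0.008,0.0005,0,0,0,0,0]
  ]
}}

```text
t: 52.05
ee_pos: [0.4831, -0.0, -0.0097]
orientation: [0.727, -0.687, -0.003, 0.0]
wrist_force: [-0.8, -0.9, 7.3]
gripper_width: 0.0114
finger_force: 42.4
```

Call:
{"name": "move_arm", "arguments": {
  "motion": [
    [0.008,0.0005,0,0,0,0,0],
    [0.008,0.0005,0,0,0,0,0],
    [0.008,0.0005,0,0,0,0,0],
    [0.008,0.0005,0,0,0,0,0],
    [0.008,0.0005,0,0,0,0,0],
    [0.008,0.0005,0,0,0,0,0],
    [0.008,0.0005,0,0,0,0,0],
    [0.008,0.0005,0,0,0,0,0],
    [0.008,0.0005,0,0,0,0,0],
    [0.008,0.0005,0,0,0,0,0]
  ]
}}

```text
t: 53.05
ee_pos: [0.5629, 0.0046, -0.0097]
orientation: [0.727, -0.687, -0.002, 0.0]
wrist_force: [-3.1, -0.9, 6.9]
gripper_width: 0.0116
finger_force: 42.2
```

Call:
{"name": "move_arm", "arguments": {
  "motion": [
    [0.008,0.0005,0,0,0,0,0],
    [0.008,0.0005,0,0,0,0,0],
    [0.008,0.0005,0,0,0,0,0],
    [0.006,0.0003,0,0,0,0,0],
    [0.005,0.0003,0,0,0,0,0],
    [0.003,0.0002,0,0,0,0,0],
    [0.002,0.0001,0,0,0,0,0],
    [0.001,0,0,0,0,0,0],
    [0,0,0,0,0,0,0],
    [0,0,0,0,0,0,0]
  ]
}}

```text
t: 54.05
ee_pos: [0.604, 0.007, -0.0097]
orientation: [0.727, -0.687, -0.002, 0.0]
wrist_force: [-0.6, -1.0, 5.1]
gripper_width: 0.0114
finger_force: 42.2
```

Call:
{"name": "move_arm", "arguments": {
  "motion": [
    [0.002,0.0001,0,0,0,0,0],
    [0.002,0.0001,0,0,0,0,0],
    [0.002,0.0001,0,0,0,0,0],
    [0.002,0.0001,0,0,0,0,0],
    [0.001,0.0001,0,0,0,0,0],
    [0,0,0,0,0,0,0],
    [0,0,0,0,0,0,0]
  ]
}}

```text
t: 54.75
ee_pos: [0.613, 0.0075, -0.0097]
orientation: [0.727, -0.687, -0.002, 0.0]
wrist_force: [-1.2, -1.9, 5.6]
gripper_width: 0.0114
finger_force: 42.2
```

Call:
{"name": "move_arm", "arguments": {
  "motion": [
    [0.001,0,0,0,0,0,0],
    [0.001,0,0,0,0,0,0],
    [0,0,0,0,0,0,0],
    [0,0,0,0,0,0,0]
  ]
}}

```text
t: 55.15
ee_pos: [0.614, 0.0076, -0.0097]
orientation: [0.727, -0.687, -0.003, 0.001]
wrist_force: [-3.1, -0.9, 8.0]
gripper_width: 0.0112
finger_force: 42.5
```

Call:
{"name": "move_arm", "arguments": {
  "motion": [
    [0,0,0,0,0,0,0.02],
    [0,0,0,0,0,0,0.04],
    [0,0,0,0,0,0,0.05],
    [0,0,0.03,0,0,0,0.05],
    [0,0,0.05,0,0,0,0.05],
    [-0.03,0,0.05,0,0,0,0.05],
    [-0.04,0,0.05,0,0,0,0.05],
    [0,0,0.02,0,0,0,0.05],
    [0,0,0,0,0,0,0.05],
    [0,0,0,0,0,0,0.05]
  ]
}}

```text
t: 56.15
ee_pos: [0.5576, 0.0081, 0.1713]
orientation: [0.727, -0.687, -0.003, -0.0]
wrist_force: [-0.3, 0.0, -0.1]
gripper_width: 0.0499
finger_force: 0.0
```

Run:
```python
from h import *
im=snap('wrist','w12.png');P=pts(im);hsv=cv2.cvtColor(im['color'],cv2.COLOR_BGR2HSV)
red=((hsv[...,0]<8)|(hsv[...,0]>172))&(hsv[...,1]>150)&(hsv[...,2]>60)
q=P[red&(P[...,2]>.042)&(P[...,2]<.056)]; print('tab',len(q),cv2.minAreaRect((q[:,:2]*1000).astype(np.float32)))
s=snap('side'); cv2.imwrite('pics/s3.png',cv2.resize(s['color'][130:330,150:470],(800,500)))
P=pts(s);print('green on bench',len(brackets(s))); st=bot.get_state();print(st['t'],st['ee_pos'])
```

```text
tab 623 ((613.449462890625, 7.382997512817383), (12.184408187866211, 48.51236343383789), 3.260701894760132)
green on bench 0
56.25 [0.55706057 0.00784371 0.16986092]
```

View pics/s3.png

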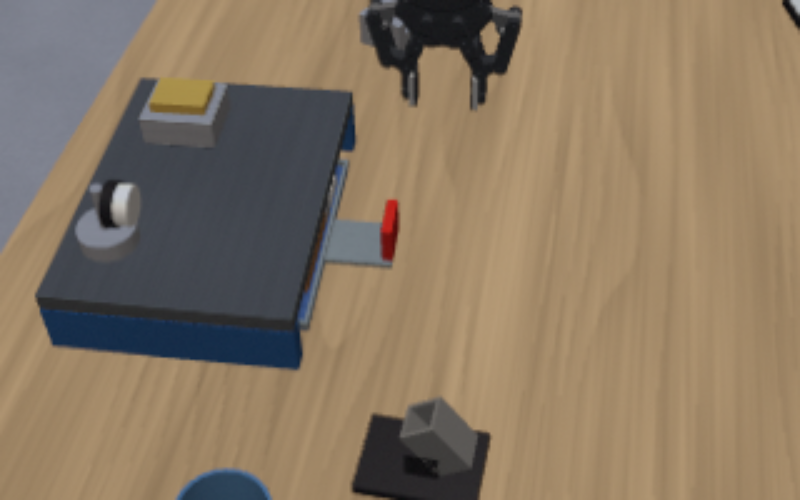

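The holder is empty, the tray is in and the red tab (390,230) sits at x = 0.6135, which is 0–3 mm from home. Handing in.

```bash
python3 -c "
from bench import bot
print(bot.finish_job())"
```

```text
the job is handed in; nothing more can be done
None
```

I handed the job in at about 56 s. All five brackets are in their own compartments, the brush is flat in the crosswise one, and the tray is pushed home to within a few millimetres; the hand-in returned no verdict, and the contents were last measured just before the push.

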